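# Tip the ball out of the caddy and park the caddy

## Robot

A 6-joint arm with a two-finger parallel gripper is mounted at the origin on the work surface. World frame = base frame: x ahead of the robot, y to its left, z up, the work surface at z = 0. Lengths are in m, angles in rad, forces in N, time in s.
With the tool pointing down it reaches from about 0.35 to 0.85 m from the base axis. Payload 8.1 kg.
Tool frame: the origin (TCP) lies on the centre line of the jaws, within the pads' length; the fingertips stand 19 mm ahead of it and the grasp point (between the pads) is the TCP (robot.tips_ahead is the distance from the TCP to the fingertips, in m); y points along the fingers, z is the direction in which the jaws open and shut, and the axes are right-handed (so a half turn about y gives the same grasp; the last joint's range is limited). The gripper opens to 93 mm and grips with 3 to 60 N. Pads are 15 mm wide; open, the fingers measure 128 mm over their backs; the gripper's body (75 mm by 188 mm) begins 65 mm behind the grasp point.
Start: joints at [-1.337, 0.13, 1.488, -0, 1.523, -0.085], TCP at [0.188, -0.57, 0.238] pointing down, gripper open.
Joint ranges: [-2.96, 2.96], [-0.89, 2.26], [0.02, 2.5], [-1.34, 4.48], [0, 2.73], [-2.66, 2.66]. Speed limits (rad/s): [2.39, 2.39, 2.79, 3.14, 3.14, 3.14].

## Interface

Orientations are given as a rotation vector (axis times angle).
In Python, from plant import robot, imaging, models gives the robot as it stands.
- The arm moves only by the tool carry_out, never from a script. Its argument "motion" is one flat list of numbers, 7 for each row, row after row: the shift along the tool's x, y, z in m, then the turn, a rotation vector about the tool's x, y, z in degrees, then the opening, from -1 (shut) to 1 (fully open). A call has exactly 5 rows; each row shifts and turns the pose as measured when the row begins, along the tool's axes as they then stand; what a row does not reach is not made up. A row lasts 1/10 s, in which the tool goes at most 50 mm and 8.59 degrees, less where a joint would pass 70% of its speed; a pose out of reach is approached as far as the arm can. A call is refused whole if a number of a shift passes 0.05 or a number of a turn 8.59, either way. A call with a gripper value outside its range is refused whole. The fingers move at their own pace and stop on an object; "squeeze" is the grip in N (left out, the last holds). Time passes only in rows, so rows that do not move let the fingers close, or fill a call up. It gives the time, the measured TCP pose, the force and the opening at its end, in the units of the state.
- robot.read_state(): the state, without advancing time (a new reading comes with each control period).
- imaging.read_camera(name): name is "scene" or "top" or "wrist"; returns the picture (384x512x3 uint8, blue, green, red); there is no depth.
- imaging.camera_model(name): a dict with "K" (3x3 intrinsics, pixels), "position" and "orientation" of the camera in the world. Camera axes: x right, y down, z forward; pixel columns grow to the right and rows downward; lengths in m; the calibration is good to about 2 mm. A picture is of the moment at which its call begins: read the wrist's pose just before it. camera_model takes no time and is no camera call; for the wrist camera it gives the pose at the moment of the call.
- robot.close_job(): hands the job in, once; it reports no verdict.
Trained networks look in the newest picture that a camera, given by its name, has taken for a name from the list of things; names that differ only in an ending like _2 or _b are one class to them, and where a whole thing is asked for, a point or a joint stands for the part that bears it (a point fixed in the world has none). Each returns a list of dicts, best first, with "confidence" (0 to 1); they miss things now and then, are a little off and sometimes report something else, mostly with a low value. They report only what shows in the picture. A call takes as long as a camera call. They do not tell look-alikes from the thing itself.
- models.outline_of(camera, thing): "pixels" (384x512 bool, what is visible of it) and "pixel" ([column, row] in pixels, amid what is visible of it).
The state is a dict: "t": time; "q": joint angles; "dq": joint speeds; "joint_torque": joint torques, N m; "tool_pos": TCP position; "orientation": TCP orientation; "force": force on the tool from outside, world axes, zero at the start; "wrist_torque": the same for the moment, N m; "opening": finger opening in m.
Only numpy, scipy, OpenCV 4.12 (cv2) and the standard library are available. Lean on these libraries where they do the work, as an engineer would, in place of code of your own. Each camera call takes 0.05 s, during which the arm holds its last target.

## Task

Carry the grey caddy by its handle to the slatted wooden crate and, over the crate, tip it open end down to about 40 degrees so that the wooden ball rolls out into the crate; hold it so for about a second once the ball is out. Bring the caddy level again and stand it, empty, flat inside the rim of the low parking tray, either way round, and let go. Never touch the ball, let it fall on the bench, turn the caddy over, or disturb the jerrycan, flower pot, tin and bottle.

Things in the scene. Friction and masses are not known exactly. Their poses are not given: they have to be found in the camera images.
- caddy: Loose grey plastic carry caddy, 180 long (its x) x 100 wide (its y), about 0.28 kg, in one of three places, turned up to 1.2 rad. Origin: centre of its underside; z up. Floor 5 thick, side walls 50 high, 5 thick; back (+x end) 55 high; front end (-x) open. Over the middle a wooden slab handle along y, on side uprights 30 wide in x.
- caddy_rib (a point): Top middle of a rib across the caddy's floor, 5 above the floor, 27 to the +x side of the caddy's middle. It keeps the ball against the back until the caddy is tipped front-down by more than about 32 degrees.
- caddy_grip (a point): Centre of the caddy's handle slab (16 thick in x, 100 long in y, 36 high), 118 above the underside; grasp here across the 16 mm thickness (along the caddy's x).
- caddy_lip (a point): Middle of the open front edge of the caddy's floor, 90 towards -x from the caddy's middle, 5 above the underside.
- ball: Plain wooden ball, diameter 68, about 0.15 kg, origin at its centre; it starts in the back of the caddy behind the rib.
- crate: Square slatted wooden crate, open on top, 180 x 180 x 110 high, walls 7, fixed. Origin: centre of its underside, axes along its sides.
- tray: Low parking tray of plywood with a dark wood rim, fixed, 228 (its x) x 148 (its y); floor 8 above the bench; inside 204 x 124; rim top 23 above the bench. Origin: centre of its underside. The caddy lies with its length along the tray's x, either way round.
- jerrycan: White plastic jerrycan, 100 (x) x 65 (y), 210 high with its handle, loose bystander. Origin: centre of the underside.
- pot: Open round terracotta flower pot, about 110 across and 110 high, loose bystander (not where the ball goes). Origin: centre of the underside.
- tin: Steel tin, 96 across, 125 high, loose bystander. Origin: centre of the underside.
- flask: Brown glass bottle with black cap, 72 across, 210 high, loose bystander. Origin: centre of the underside.
There are look-alikes about, which are no part of the job. What is meant by the ball is not purple or red, and is the smaller of those in its own colour.

How it is judged:
By the outcome, as a careful person would: the job done as asked, in the order asked, and still so for the second after the job is handed in, with the robot touching nothing.
It also fails if it takes over 64 s, if anything falls off the work surface, if the arm or the gripper's body presses on something with over 40 N, if the wrist force passes 120 N, or if a joint passes its speed limit or range.

## Working session

There is one attempt and no reset: what is moved stays moved. The work goes in short steps, Python scripts to look and compute and a tool call to move; the robot and the scene stay as the last step left them, time stands still between calls to the robot, and variables do not carry over. Pictures are saved under pics/ and viewed, and the job is handed in when it is done.

Besides the shell and the picture viewer there is one more tool, called after "Emit:" as a command line: name --argument value ..., lists and objects as JSON in quotes. carry_out: Moves the arm, as the interface text tells. Its arguments: {"type":"object","properties":{"motion":{"type":"array","items":{"type":"number"}},"squeeze":{"type":"number"}},"required":["motion"]}

```bash
ls; mkdir -p pics
python3 - <<'E'
from plant import robot, imaging, models
import cv2, numpy as np
print(robot.read_state())
for c in ("scene","top"):
    im=imaging.read_camera(c); cv2.imwrite(f"pics/{c}0.png",im); m=imaging.camera_model(c); print(c,m)
print(dir(robot),dir(imaging),dir(models))
E
```

```text
pics
{'t': 0.0, 'q': array([-1.33738005e+00,  1.31178951e-01,  1.48925647e+00, -1.99806200e-05,
        1.52301976e+00, -8.53684367e-02]), 'dq': array([ 0.00172395,  0.00252161, -0.00052725, -0.00220163, -0.00225456,
        0.00014347]), 'joint_torque': array([ 4.45714550e-04, -5.59839070e+01, -4.91758382e+01,  7.68999243e-02,
        3.51299671e-02, -1.67658050e-04]), 'tool_pos': array([ 0.18795547, -0.56923563,  0.23658934]), 'orientation': array([-0.32959493,  2.05118202, -2.04732988]), 'force': array([-0.0736271 , -0.20045839, -0.76201638]), 'wrist_torque': array([ 0.02541222, -0.04551406, -0.02755547]), 'opening': 0.09301753938966276}
scene {'K': array([[449.45281625,   0.        , 260.85741412],
       [  0.        , 449.45281625, 191.72603918],
       [  0.        ,   0.        ,   1.        ]]), 'position': array([ 1.03095798, -0.70219211,  1.40284807]), 'orientation': array([-2.4569133 , -0.7530012 ,  0.20944865])}
top {'K': array([[469.95965633,   0.        , 253.35554073],
       [  0.        , 469.95965633, 189.49621468],
       [  0.        ,   0.        ,   1.        ]
[... 603 characters left out ...]
eq__', '__format__', '__ge__', '__getattribute__', '__getstate__', '__gt__', '__hash__', '__init__', '__init_subclass__', '__le__', '__lt__', '__module__', '__ne__', '__new__', '__reduce__', '__reduce_ex__', '__repr__', '__setattr__', '__sizeof__', '__str__', '__subclasshook__', '__weakref__', 'camera_model', 'read_camera'] ['__class__', '__delattr__', '__dict__', '__dir__', '__doc__', '__eq__', '__format__', '__ge__', '__getattribute__', '__getstate__', '__gt__', '__hash__', '__init__', '__init_subclass__', '__le__', '__lt__', '__module__', '__ne__', '__new__', '__reduce__', '__reduce_ex__', '__repr__', '__setattr__', '__sizeof__', '__str__', '__subclasshook__', '__weakref__', 'outline_of']
```

View pics/scene0.png

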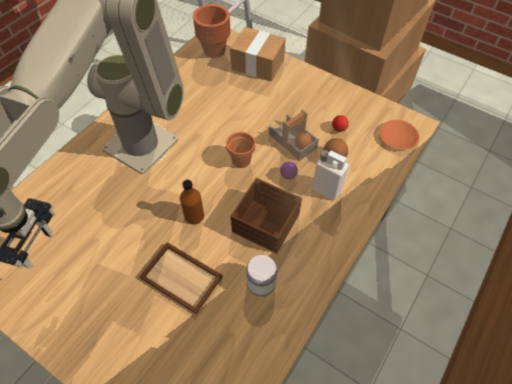

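View pics/top0.png

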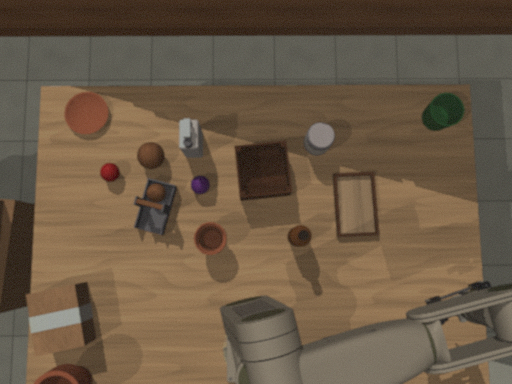

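In the top view the caddy is at (155,207) with a brown ball in its back end (156,192). Ball candidates are that one, a larger brown ball at (150,155), purple at (200,184) and red at (110,172). By the description, the ball is the smaller brown one in the caddy. I'll measure and check it in a close crop.

```bash
cat > h.py <<'E'
from plant import robot, imaging, models
import cv2, numpy as np
from scipy.spatial.transform import Rotation as R
def ray(cam,px,m=None):
    m=m or imaging.camera_model(cam)
    d=np.linalg.inv(m["K"])@np.array([px[0],px[1],1.0])
    return m["position"],R.from_rotvec(m["orientation"]).as_matrix()@d
def at(cam,px,z,m=None):
    p,d=ray(cam,px,m); return p+d*(z-p[2])/d[2]
def proj(cam,P,m=None):
    m=m or imaging.camera_model(cam)
    c=(np.atleast_2d(P)-m["position"])@R.from_rotvec(m["orientation"]).as_matrix()
    u=c@m["K"].T; return u[:,:2]/u[:,2:]
E
python3 - <<'E'
from h import *
ims={}
for cam in ("scene","top"):
    ims[cam]=imaging.read_camera(cam)
    for t in ("caddy","ball","crate","tray","jerrycan","pot","tin","flask","caddy_grip"):
        for o in models.outline_of(cam,t)[:4]:
            print(cam,t,round(o["confidence"],2),np.round(o["pixel"]),o["pixels"].sum(),np.round(at(cam,o["pixel"],0),3)[:2])
            if cam=="top": np.save(f"m_{t}_{int(o['pixel'][0])}.npy",o["pixels"])
print(robot.read_state()["t"])
a=cv2.resize(ims["top"][140:245,90:230],None,fx=5,fy=5,interpolation=cv2.INTER_CUBIC)
cv2.imwrite("pics/crop_top.png",a)
a=cv2.resize(ims["scene"][90:215,220:360],None,fx=4.5,fy=4.5,interpolation=cv2.INTER_CUBIC)
cv2.imwrite("pics/crop_scene.png",a)
E
```

```text
scene caddy 0.71 [291. 134.] 990 [0.471 0.388]
scene ball 0.84 [337. 146.] 322 [0.657 0.438]
scene ball 0.75 [303. 140.] 209 [0.53  0.388]
scene ball 0.62 [339. 122.] 193 [0.603 0.555]
scene ball 0.5 [290. 167.] 248 [0.557 0.242]
scene crate 0.94 [267. 214.] 3382 [0.601 0.011]
scene tray 0.97 [182. 278.] 3199 [ 0.504 -0.352]
scene jerrycan 0.6 [330. 175.] 1306 [0.702 0.296]
scene pot 0.81 [238. 148.] 804 [0.334 0.205]
scene tin 0.76 [262. 274.] 1082 [ 0.715 -0.193]
scene flask 0.78 [188. 207.] 738 [ 0.346 -0.126]
scene caddy_grip 0.74 [294. 134.] 1126 [0.484 0.394]
top caddy 0.63 [213. 236.] 882 [0.391 0.157]
top caddy 0.58 [155. 209.] 1336 [0.487 0.365]
top ball 0.88 [151. 156.] 602 [0.681 0.385]
top ball 0.85 [157. 191.] 280 [0.554 0.359]
top ball 0.76 [109. 171.] 316 [0.628 0.536]
top ball 0.75 [200. 185.] 264 [0.575 0.204]
top crate 0.69 [263. 170.] 2867 [ 0.629 -0.024]
top tray 0.8 [357. 203.] 2729 [ 0.504 -0.363]
top jerrycan 0.74 [190. 137.] 840 [0.75  0.242]
top pot 0.97 [213. 236.] 872 [0.388 0.159]
top pot 0.66 [318. 136.] 768 [ 0.751 -0.228]
top pot 0.46 [157. 212.] 1263 [0.477 0.359]
top tin 0.68 [316. 138.] 757 [ 0.744 -0.218]
top tin 0.38 [158. 192.] 278 [0.549 0.356]
top flask 0.77 [299. 237.] 417 [ 0.382 -0.15 ]
top caddy_grip 0.71 [151. 206.] 1296 [0.499 0.382]
1.1
```

View pics/crop_top.png

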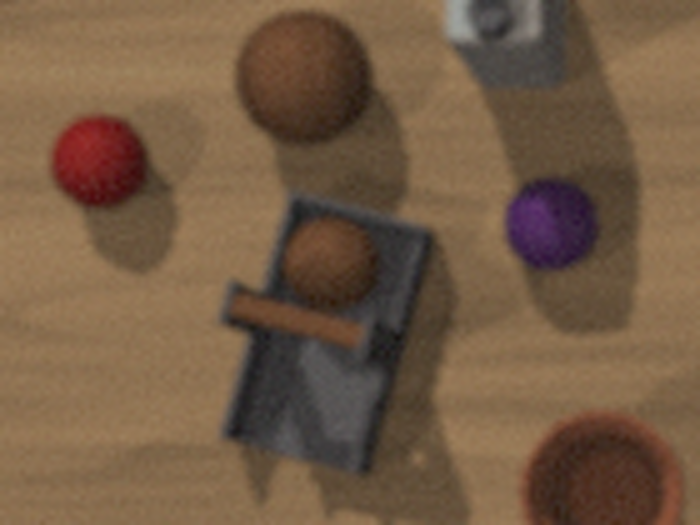

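View pics/crop_scene.png

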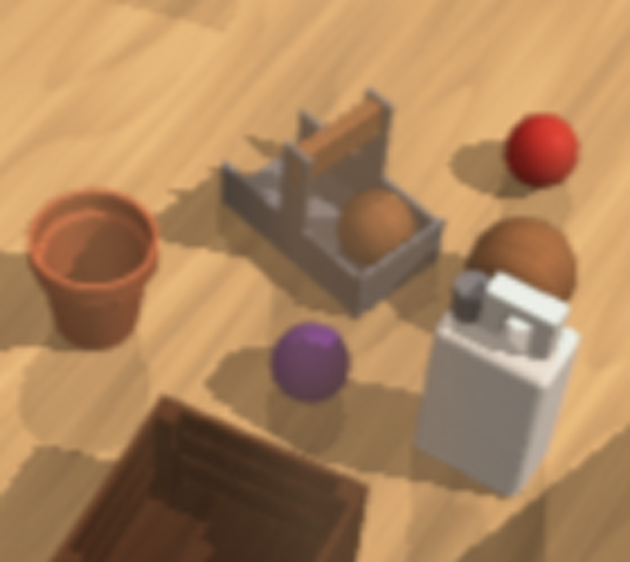

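The crops show the smaller brown ball in the back end of the caddy (crop 330,260). The caddy's back faces away from the robot, roughly +x. The larger brown ball is separate. Next, crops of the crate and tray for corners.

Run:
```python
import cv2
t=cv2.imread("pics/top0.png"); s=cv2.imread("pics/scene0.png")
cv2.imwrite("pics/c_top.png",cv2.resize(t[115:255,225:390],None,fx=4,fy=4,interpolation=cv2.INTER_CUBIC))
cv2.imwrite("pics/c_scene.png",cv2.resize(s[170:320,130:310],None,fx=4,fy=4,interpolation=cv2.INTER_CUBIC))
```

```text
(no output)
```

View pics/c_top.png

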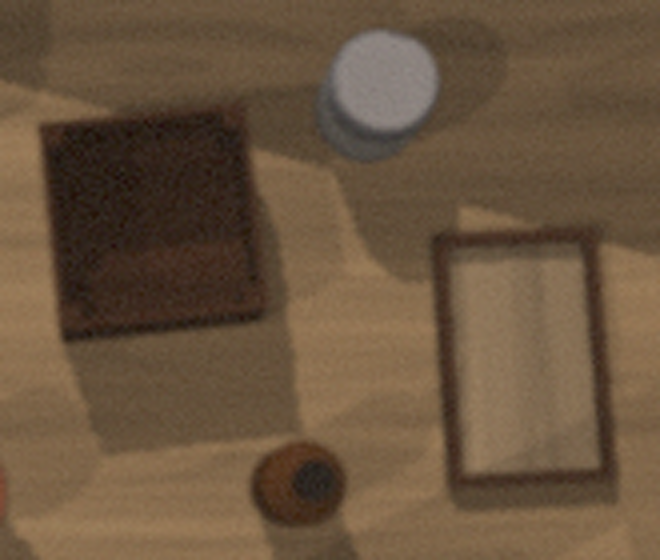

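View pics/c_scene.png

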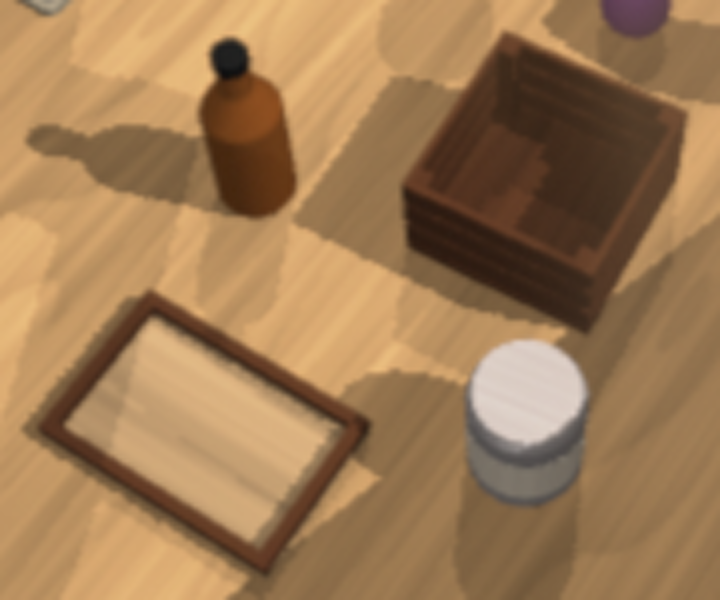

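```bash
cat >> h.py <<'E'
from scipy.optimize import least_squares
def fit(obs,x0):
    # obs: list of cam, (u,v), local point
    ms={c:imaging.camera_model(c) for c in {o[0] for o in obs}}
    def f(p,full=False):
        c,s=np.cos(p[2]),np.sin(p[2]); r=[]
        for cam,uv,l in obs:
            P=[p[0]+c*l[0]-s*l[1],p[1]+s*l[0]+c*l[1],l[2]]
            r.append(proj(cam,P,ms[cam])[0]-uv)
        return np.ravel(r)
    s=least_squares(f,x0,loss="soft_l1"); return s.x,f(s.x).reshape(-1,2)
E
python3 - <<'E'
from h import *
def c2(p,s,o): return np.array([(p[0]+.5)/s-.5+o[0],(p[1]+.5)/s-.5+o[1]])
T=lambda p:c2(p,4,(225,115)); S=lambda p:c2(p,4,(130,170))
T5=lambda p:c2(p,5,(90,140)); S5=lambda p:c2(p,4.5,(220,90))
def box(a,b,z): return {'pp':(a,b,z),'pm':(a,-b,z),'mm':(-a,-b,z),'mp':(-a,b,z)}
b=box(.09,.09,.11)
o=[("top",T(p),b[k]) for p,k in (((42,125),'pp'),((242,102),'pm'),((265,315),'mm'),((65,338),'mp'))]+[("scene",S(p),b[k]) for p,k in (((508,35),'mp'),((686,115),'pp'),((593,275),'pm'),((405,188),'mm'))]
print("crate",*[np.round(v,3) for v in fit(o,[.6,0,0])])
b=box(.114,.074,.023)
o=[("top",T(p),b[k]) for p,k in (((433,235),'pp'),((602,230),'pm'),((617,482),'mm'),((453,487),'mp'))]+[("scene",S(p),b[k]) for p,k in (((150,292),'mp'),((368,428),'pp'),((265,572),'pm'),((38,428),'mm'))]
print("tray",*[np.round(v,3) for v in fit(o,[.5,-.35,0])])
o=[("top",T5(p),l) for p,l in (((292,197),(.09,.05,.055)),((430,232),(.09,-.05,.055)),((228,435),(-.09,.05,.05)),((365,468),(-.09,-.05,.05)),((298,320),(0,0,.136)))]
o+=[("scene",S5(p),l) for p,l in (((442,222),(.09,.05,.055)),((360,280),(.09,-.05,.055)),((222,168),(-.09,-.05,.05)))]
print("caddy",*[np.round(v,3) for v in fit(o,[.5,.37,0])])
for n,px,h in (("jer",(190,130),.2),("tin",T((386,82)),.125),("flask",T((317,480)),.21),("pot",(210,238),.11)): print(n,np.round(at("top",px,h),3))
E
```

```text
crate [ 0.614 -0.021  0.105] [[-1.107 -0.408]
 [ 1.075 -0.365]
 [ 1.773 -1.851]
 [-1.121 -1.688]
 [-1.711 -1.3  ]
 [ 0.041 -0.949]
 [-0.267  0.272]
 [-1.562 -0.77 ]]
tray [ 0.502 -0.354  0.034] [[ 0.75  -0.994]
 [-0.457 -1.383]
 [ 0.541 -0.753]
 [-0.196 -0.263]
 [-0.284 -0.819]
 [ 0.145 -1.529]
 [-1.147  0.015]
 [-0.768 -0.523]]
caddy [ 0.495  0.355 -0.249] [[-0.032 -1.512]
 [-0.04  -1.743]
 [-0.725  0.918]
 [-0.261  1.227]
 [ 0.872 -0.086]
 [ 0.114  0.046]
 [ 0.137  0.399]
 [-0.934 -0.478]]
jer [0.726 0.217 0.2  ]
tin [ 0.725 -0.219  0.125]
flask [ 0.386 -0.143  0.21 ]
pot [0.38  0.159 0.11 ]
```

```bash
cat >> h.py <<'E'
def Rt(yaw,tilt=0,flip=1):
    # tool pose with caddy yaw; tilt=front-down deg; tool y=approach, tool z=flip*caddy x
    C=R.from_euler('z',yaw)*R.from_euler('y',-tilt,degrees=True)
    z=np.array([flip,0,0]); y=np.array([0,0,-1.]); x=np.cross(y,z)
    return C*R.from_matrix(np.column_stack([x,y,z]))
def plan(wps,maxs=.045,maxt=8.0,ramp=True):
    """wps: list of (pos,Rot,n). prints rows in tool axes (mm shown in m), deg"""
    s=robot.read_state(); p=s["tool_pos"]; q=R.from_rotvec(s["orientation"])
    print("t",round(s["t"],2),"at",np.round(p,4),"yaw_z",np.round(q.as_matrix()[:,2],3),"y",np.round(q.as_matrix()[:,1],3),"F",np.round(s["force"],1),"open",round(s["opening"],4))
    for P,Q,n in wps:
        P=np.array(P,float); d=P-p; rv=(q.inv()*Q).as_rotvec(degrees=True)
        need=max(np.linalg.norm(d)/maxs,np.linalg.norm(rv)/maxt)
        n=n or int(np.ceil(need))
        print("-> ",P,"rows",n,"dist",round(np.linalg.norm(d),3),"turn",np.round(rv,1))
        for i in range(n):
            qi=q*R.from_rotvec(rv*i/n,degrees=True)
            print("  ",list(np.round(qi.inv().apply(d/n),3)),list(np.round(rv/n,1)))
        p,q=P,Q
E
python3 - <<'E'
from h import *
for f in (1,-1):
    plan([([.40,-.28,.34],Rt(-.25,0,f),10),([.5,.12,.34],Rt(-.25,0,f),10),([.495,.355,.24],Rt(-.25,0,f),5)])
E
```

```text
t 1.1 at [ 0.1881 -0.5698  0.2376] yaw_z [ 0.313 -0.95  -0.   ] y [ 0.  0. -1.] F [ 1.  -0.   0.7] open 0.0928
->  [ 0.4  -0.28  0.34] rows 10 dist 0.373 turn [  0.  -57.4  -0. ]
   [np.float64(-0.029), np.float64(-0.01), np.float64(-0.021)] [np.float64(0.0), np.float64(-5.7), np.float64(-0.0)]
   [np.float64(-0.031), np.float64(-0.01), np.float64(-0.018)] [np.float64(0.0), np.float64(-5.7), np.float64(-0.0)]
   [np.float64(-0.033), np.float64(-0.01), np.float64(-0.015)] [np.float64(0.0), np.float64(-5.7), np.float64(-0.0)]
   [np.float64(-0.034), np.float64(-0.01), np.float64(-0.011)] [np.float64(0.0), np.float64(-5.7), np.float64(-0.0)]
   [np.float64(-0.035), np.float64(-0.01), np.float64(-0.008)] [np.float64(0.0), np.float64(-5.7), np.float64(-0.0)]
   [np.float64(-0.036), np.float64(-0.01), np.float64(-0.004)] [np.float64(0.0), np.float64(-5.7), np.float64(-0.0)]
   [np.float64(-0.036), np.float64(-0.01), np.float64(-0.001)] [np.float64(0.0), np.float64(-5.7), np.float64(-0.0)]
   [np.float64(-0.036), np.float64(-0.01), np.float64(0.003)] [np.float64(0.0), np.float64(-5.7), np.f
[... 4434 characters left out ...]
float64(0.0), np.float64(0.0)] [np.float64(0.0), np.float64(0.0), np.float64(0.0)]
->  [0.495 0.355 0.24 ] rows 5 dist 0.255 turn [0. 0. 0.]
   [np.float64(0.045), np.float64(0.02), np.float64(0.013)] [np.float64(0.0), np.float64(0.0), np.float64(0.0)]
   [np.float64(0.045), np.float64(0.02), np.float64(0.013)] [np.float64(0.0), np.float64(0.0), np.float64(0.0)]
   [np.float64(0.045), np.float64(0.02), np.float64(0.013)] [np.float64(0.0), np.float64(0.0), np.float64(0.0)]
   [np.float64(0.045), np.float64(0.02), np.float64(0.013)] [np.float64(0.0), np.float64(0.0), np.float64(0.0)]
   [np.float64(0.045), np.float64(0.02), np.float64(0.013)] [np.float64(0.0), np.float64(0.0), np.float64(0.0)]
```

Emit:
carry_out --motion '[-0.015,-0.02,-0.01,0,-5,0,1,-0.03,-0.02,-0.02,0,-6,0,1,-0.033,-0.02,-0.015,0,-6,0,1,-0.035,-0.02,-0.011,0,-6,0,1,-0.036,-0.02,-0.007,0,-6,0,1]'

```text
t: 1.6
tool_pos: [0.2834, -0.4346, 0.3359]
orientation: [-0.766, 1.735, -1.719]
force: [0.4, 0.0, 0.4]
opening: 0.0931
```

Emit:
carry_out --motion '[-0.037,-0.01,-0.004,0,-6,0,1,-0.037,0,0,0,-6,0,1,-0.037,0,0.003,0,-6,0,1,-0.037,0,0.006,0,-6,0,1,-0.037,0,0.01,0,-5,0,1]'

```text
t: 2.1
tool_pos: [0.3928, -0.2747, 0.3526]
orientation: [-1.101, 1.359, -1.363]
force: [-0.0, -0.7, 0.2]
opening: 0.093
```

Run:
```python
from h import *
plan([([.5,.12,.33],Rt(-.25),10)])
```

```text
t 2.1 at [ 0.3928 -0.2747  0.3526] yaw_z [ 0.978 -0.207  0.003] y [ 0.003 -0.    -1.   ] F [-0.  -0.7  0.2] open 0.093
->  [0.5  0.12 0.33] rows 10 dist 0.41 turn [-0.2  2.4 -0. ]
   [np.float64(-0.041), np.float64(0.002), np.float64(0.002)] [np.float64(-0.0), np.float64(0.2), np.float64(-0.0)]
   [np.float64(-0.041), np.float64(0.002), np.float64(0.002)] [np.float64(-0.0), np.float64(0.2), np.float64(-0.0)]
   [np.float64(-0.041), np.float64(0.002), np.float64(0.002)] [np.float64(-0.0), np.float64(0.2), np.float64(-0.0)]
   [np.float64(-0.041), np.float64(0.002), np.float64(0.002)] [np.float64(-0.0), np.float64(0.2), np.float64(-0.0)]
   [np.float64(-0.041), np.float64(0.002), np.float64(0.002)] [np.float64(-0.0), np.float64(0.2), np.float64(-0.0)]
   [np.float64(-0.041), np.float64(0.002), np.float64(0.001)] [np.float64(-0.0), np.float64(0.2), np.float64(-0.0)]
   [np.float64(-0.041), np.float64(0.002), np.float64(0.001)] [np.float64(-0.0), np.float64(0.2), np.float64(-0.0)]
   [np.float64(-0.041), np.float64(0.002), np.float64(0.001)] [np.float64(-0.0), np.float64(0.2), np.float64(-0.0)]
   [np.float64(-0.041), np.float64(0.002), np.float64(0.001)] [np.float64(-0.0), np.float64(0.2), np.float64(-0.0)]
   [np.float64(-0.041), np.float64(0.002), np.float64(0.001)] [np.float64(-0.0), np.float64(0.2), np.float64(-0.0)]
```

Tracking is good.

Emit:
carry_out --motion '[-0.042,0,0.002,0,0.2,0,1,-0.042,0,0.002,0,0.2,0,1,-0.042,0,0.002,0,0.2,0,1,-0.042,0,0.002,0,0.2,0,1,-0.042,0,0.002,0,0.2,0,1]'

```text
t: 2.6
tool_pos: [0.4487, -0.0638, 0.3534]
orientation: [-1.091, 1.367, -1.375]
force: [1.1, 0.2, -0.7]
opening: 0.0929
```

Emit:
carry_out --motion '[-0.042,0,0.002,0,0.2,0,1,-0.042,0,0.002,0,0.2,0,1,-0.042,0,0.002,0,0.2,0,1,-0.042,0,0.002,0,0.2,0,1,-0.042,0,0.002,0,0.2,0,1]'

```text
t: 3.1
tool_pos: [0.5073, 0.1477, 0.355]
orientation: [-1.078, 1.377, -1.39]
force: [0.6, 0.1, 0.6]
opening: 0.0929
```

Run:
```python
from h import *
plan([([.495,.355,.28],Rt(-.25),8)])
```

```text
t 3.1 at [0.5073 0.1477 0.355 ] yaw_z [ 0.971 -0.24   0.01 ] y [ 0.01  -0.001 -1.   ] F [0.6 0.1 0.6] open 0.0929
->  [0.495 0.355 0.28 ] rows 8 dist 0.221 turn [-0.6  0.5 -0.1]
   [np.float64(-0.025), np.float64(0.009), np.float64(-0.008)] [np.float64(-0.1), np.float64(0.1), np.float64(-0.0)]
   [np.float64(-0.025), np.float64(0.009), np.float64(-0.008)] [np.float64(-0.1), np.float64(0.1), np.float64(-0.0)]
   [np.float64(-0.025), np.float64(0.009), np.float64(-0.008)] [np.float64(-0.1), np.float64(0.1), np.float64(-0.0)]
   [np.float64(-0.025), np.float64(0.009), np.float64(-0.008)] [np.float64(-0.1), np.float64(0.1), np.float64(-0.0)]
   [np.float64(-0.025), np.float64(0.009), np.float64(-0.008)] [np.float64(-0.1), np.float64(0.1), np.float64(-0.0)]
   [np.float64(-0.025), np.float64(0.009), np.float64(-0.008)] [np.float64(-0.1), np.float64(0.1), np.float64(-0.0)]
   [np.float64(-0.025), np.float64(0.009), np.float64(-0.008)] [np.float64(-0.1), np.float64(0.1), np.float64(-0.0)]
   [np.float64(-0.025), np.float64(0.009), np.float64(-0.008)] [np.float64(-0.1), np.float64(0.1), np.float64(-0.0)]
```

Emit:
carry_out --motion '[-0.04,0.015,-0.013,-0.1,0.1,0,1,-0.04,0.015,-0.013,-0.1,0.1,0,1,-0.04,0.015,-0.013,-0.1,0.1,0,1,-0.04,0.015,-0.013,-0.1,0.1,0,1,-0.04,0.015,-0.012,-0.2,0.1,0,1]'

```text
t: 3.6
tool_pos: [0.4954, 0.3669, 0.2808]
orientation: [-1.072, 1.389, -1.392]
force: [0.9, 0.0, -0.0]
opening: 0.0928
```

Run:
```python
from h import *
m=imaging.camera_model("wrist"); im=imaging.read_camera("wrist"); 
# project expected features
p=[.495,.355]; C=R.from_euler('z',-.249)
L=np.array([[8,50,136],[8,-50,136],[-8,-50,136],[-8,50,136],[90,50,55],[90,-50,55],[-90,50,50],[-90,-50,50]])/1000.
W=C.apply(L)+[p[0],p[1],0]
uv=proj("wrist",W,m); print(np.round(uv))
v=im.copy()
for u in uv: cv2.circle(v,tuple(int(a) for a in np.round(u)),3,(0,255,0),1)
cv2.imwrite("pics/w1.png",v); np.save("wm1.npy",m,allow_pickle=True)
plan([([.495,.355,.28],Rt(-.25),1)])
```

```text
[[267. 143.]
 [266. 247.]
 [250. 247.]
 [249. 143.]
 [336. 135.]
 [331. 218.]
 [179. 135.]
 [184. 218.]]
t 3.65 at [0.4929 0.3719 0.2763] yaw_z [ 0.969 -0.246  0.   ] y [ 0.001  0.004 -1.   ] F [-5.4 -0.7 -2.9] open 0.0932
->  [0.495 0.355 0.28 ] rows 1 dist 0.017 turn [-0.   0.1 -0.2]
   [np.float64(0.016), np.float64(-0.004), np.float64(0.006)] [np.float64(-0.0), np.float64(0.1), np.float64(-0.2)]
```

View pics/w1.png

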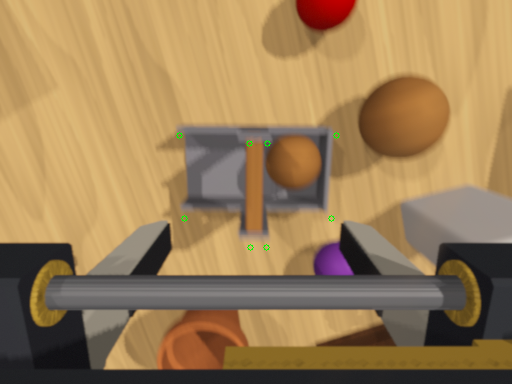

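The prediction is about 9 px low in the image, possibly because the arm was still settling. I'll retake it at rest and fit.

Run:
```python
from h import *
imaging.read_camera("wrist")
m=imaging.camera_model("wrist"); im=imaging.read_camera("wrist")
print(robot.read_state()["dq"].round(3))
p=[.495,.355]; C=R.from_euler('z',-.249)
L=np.array([[8,50,136],[8,-50,136],[-8,-50,136],[-8,50,136],[90,50,55],[90,-50,55],[-90,50,50],[-90,-50,50]])/1000.
uv=proj("wrist",C.apply(L)+[p[0],p[1],0],m); print(np.round(uv,1))
v=im.copy()
v=v[100:260,150:360]
v=cv2.resize(v,None,fx=3.5,fy=3.5,interpolation=cv2.INTER_CUBIC)
for u in uv: cv2.circle(v,tuple(int(a) for a in np.round((u-[150,100]+.5)*3.5-.5)),4,(0,255,0),1)
cv2.imwrite("pics/w2.png",v)
import pickle; pickle.dump(m,open("wm.pkl","wb"))
plan([([.495,.355,.28],Rt(-.25),1)])
```

```text
[-0.05  -0.051 -0.004 -0.021  0.017 -0.023]
[[271.  145.2]
 [269.5 249.2]
 [252.9 249.2]
 [252.9 145.1]
 [340.3 136.9]
 [334.6 220.5]
 [181.7 136.1]
 [186.2 218.8]]
t 3.75 at [0.4942 0.3668 0.2786] yaw_z [ 0.969 -0.245  0.002] y [ 0.003  0.001 -1.   ] F [ 0.2 -1.6 -0.3] open 0.093
->  [0.495 0.355 0.28 ] rows 1 dist 0.012 turn [-0.1  0.1 -0.1]
   [np.float64(0.011), np.float64(-0.001), np.float64(0.004)] [np.float64(-0.1), np.float64(0.1), np.float64(-0.1)]
```

View pics/w2.png

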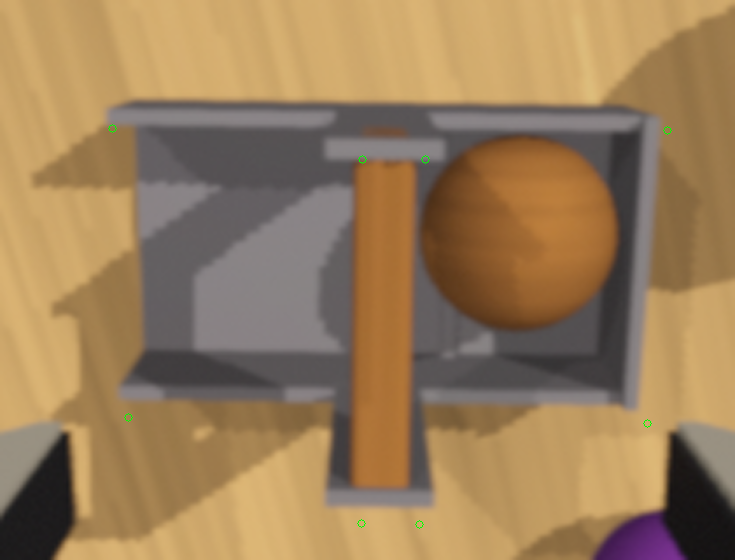

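Run:
```python
from h import *
import pickle; m=pickle.load(open("wm.pkl","rb"))
o_=imaging.camera_model
imaging_cm={"wrist":m}
import h
h.imaging=type("I",(),{"camera_model":staticmethod(lambda n:m if n=="wrist" else o_(n))})
c=lambda p:np.array([(p[0]+.5)/3.5-.5+150,(p[1]+.5)/3.5-.5+100])
o=[("wrist",c(p),l) for p,l in (((658,118),(.09,.05,.055)),((637,408),(.09,-.05,.055)),((108,108),(-.09,.05,.05)),((122,400),(-.09,-.05,.05)),((385,139),(0,.05,.136)),((380,505),(0,-.05,.136)))]
print(*[np.round(v,3) for v in h.fit(o,[.5,.36,-.25])])
```

```text
[ 0.494  0.361 -0.258] [[ 1.09  -0.518]
 [ 0.745  0.772]
 [-0.841  0.159]
 [-0.961  0.07 ]
 [ 0.054 -0.259]
 [-0.076  0.171]]
```

Run:
```python
from h import *
plan([([.494,.36,.119],Rt(-.255),6)])
```

```text
t 3.75 at [0.4942 0.3668 0.2786] yaw_z [ 0.969 -0.245  0.002] y [ 0.003  0.001 -1.   ] F [ 0.2 -1.6 -0.3] open 0.093
->  [0.494 0.36  0.119] rows 6 dist 0.16 turn [-0.1  0.4 -0.1]
   [np.float64(0.001), np.float64(0.027), np.float64(0.0)] [np.float64(-0.0), np.float64(0.1), np.float64(-0.0)]
   [np.float64(0.001), np.float64(0.027), np.float64(0.0)] [np.float64(-0.0), np.float64(0.1), np.float64(-0.0)]
   [np.float64(0.001), np.float64(0.027), np.float64(0.0)] [np.float64(-0.0), np.float64(0.1), np.float64(-0.0)]
   [np.float64(0.001), np.float64(0.027), np.float64(0.0)] [np.float64(-0.0), np.float64(0.1), np.float64(-0.0)]
   [np.float64(0.001), np.float64(0.027), np.float64(0.0)] [np.float64(-0.0), np.float64(0.1), np.float64(-0.0)]
   [np.float64(0.001), np.float64(0.027), np.float64(0.0)] [np.float64(-0.0), np.float64(0.1), np.float64(-0.0)]
```

Emit:
carry_out --motion '[0.002,0.03,0,0,0.1,0,1,0.002,0.035,0,0,0.1,0,1,0.001,0.03,0,0,0.1,0,1,0.001,0.02,0,0,0.1,0,1,0,0.01,0,0,0,0,1]'

```text
t: 4.25
tool_pos: [0.498, 0.3589, 0.1569]
orientation: [-1.062, 1.389, -1.396]
force: [0.2, 0.2, 0.4]
opening: 0.0927
```

Run:
```python
from h import *
plan([([.494,.36,.119],Rt(-.255),3)])
```

```text
t 4.25 at [0.498  0.3589 0.1569] yaw_z [ 0.967 -0.254  0.012] y [ 0.014  0.005 -1.   ] F [0.2 0.2 0.4] open 0.0927
->  [0.494 0.36  0.119] rows 3 dist 0.038 turn [-0.7 -0.1 -0.5]
   [np.float64(0.0), np.float64(0.013), np.float64(-0.002)] [np.float64(-0.2), np.float64(-0.0), np.float64(-0.2)]
   [np.float64(0.0), np.float64(0.013), np.float64(-0.001)] [np.float64(-0.2), np.float64(-0.0), np.float64(-0.2)]
   [np.float64(0.0), np.float64(0.013), np.float64(-0.001)] [np.float64(-0.2), np.float64(-0.0), np.float64(-0.2)]
```

Emit:
carry_out --motion '[0,0.015,-0.002,-0.4,0,-0.3,1,0,0.015,-0.002,-0.3,0,-0.2,1,0,0.008,-0.001,0,0,0,1,0,0.001,0,0,0,0,1,0,0,0,0,0,0,1]'

```text
t: 4.75
tool_pos: [0.4949, 0.3593, 0.1172]
orientation: [-1.075, 1.397, -1.397]
force: [-0.0, 0.6, 0.2]
opening: 0.0932
```

Run:
```python
from h import *
plan([([.494,.36,.119],Rt(-.255),1)])
im=imaging.read_camera("wrist"); cv2.imwrite("pics/w3.png",im)
```

```text
t 4.75 at [0.4949 0.3593 0.1172] yaw_z [ 0.967 -0.256  0.001] y [ 0.001  0.    -1.   ] F [-0.   0.6  0.2] open 0.0932
->  [0.494 0.36  0.119] rows 1 dist 0.002 turn [-0.  -0.2 -0. ]
   [np.float64(-0.0), np.float64(-0.002), np.float64(-0.001)] [np.float64(-0.0), np.float64(-0.2), np.float64(-0.0)]
```

View pics/w3.png

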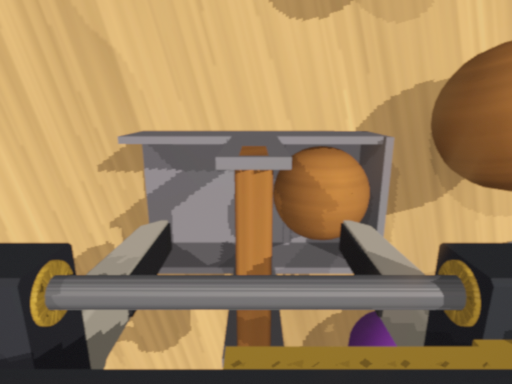

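The handle slab (col 254) is centred between the jaws, and the fingers are above and beside the ball without touching it. Closing.

Emit:
carry_out --motion '[0,0,0,0,0,0,-1,0,0,0,0,0,0,-1,0,0,0,0,0,0,-1,0,0,0,0,0,0,-1,0,0,0,0,0,0,-1]' --squeeze 35

```text
t: 5.3
tool_pos: [0.4963, 0.3605, 0.1203]
orientation: [-1.07, 1.395, -1.396]
force: [-0.2, 0.2, 1.1]
opening: 0.0576
```

Emit:
carry_out --motion '[0,0,0,0,0,0,-1,0,0,0,0,0,0,-1,0,-0.004,0,0,0,0,-1,0,-0.008,0,0,0,0,-1,0,-0.008,0,0,0,0,-1]'

```text
t: 5.8
tool_pos: [0.4954, 0.36, 0.1403]
orientation: [-1.073, 1.396, -1.397]
force: [-1.0, -0.1, -1.7]
opening: 0.0175
```

Run:
```python
from h import *
im=imaging.read_camera("wrist"); cv2.imwrite("pics/w4.png",im)
plan([([.494,.36,.35],Rt(-.255),10)])
```

```text
t 5.85 at [0.496  0.3604 0.1419] yaw_z [ 0.967 -0.255  0.003] y [ 0.004  0.002 -1.   ] F [ 1.3  0.4 -3.1] open 0.0154
->  [0.494 0.36  0.35 ] rows 10 dist 0.208 turn [-0.2 -0.2 -0.2]
   [np.float64(0.0), np.float64(-0.021), np.float64(-0.0)] [np.float64(-0.0), np.float64(-0.0), np.float64(-0.0)]
   [np.float64(0.0), np.float64(-0.021), np.float64(-0.0)] [np.float64(-0.0), np.float64(-0.0), np.float64(-0.0)]
   [np.float64(0.0), np.float64(-0.021), np.float64(-0.0)] [np.float64(-0.0), np.float64(-0.0), np.float64(-0.0)]
   [np.float64(0.0), np.float64(-0.021), np.float64(-0.0)] [np.float64(-0.0), np.float64(-0.0), np.float64(-0.0)]
   [np.float64(0.0), np.float64(-0.021), np.float64(-0.0)] [np.float64(-0.0), np.float64(-0.0), np.float64(-0.0)]
   [np.float64(0.0), np.float64(-0.021), np.float64(-0.0)] [np.float64(-0.0), np.float64(-0.0), np.float64(-0.0)]
   [np.float64(0.0), np.float64(-0.021), np.float64(-0.0)] [np.float64(-0.0), np.float64(-0.0), np.float64(-0.0)]
   [np.float64(0.0), np.float64(-0.021), np.float64(-0.0)] [np.float64(-0.0), np.float64(-0.0), np.float64(-0.0)]
   [np.float64(0.0), np.float64(-0.021), np.float64(-0.0)] [np.float64(-0.0), np.float64(-0.0), np.float64(-0.0)]
   [np.float64(0.0), np.float64(-0.021), np.float64(-0.0)] [np.float64(-0.0), np.float64(-0.0), np.float64(-0.0)]
```

View pics/w4.png

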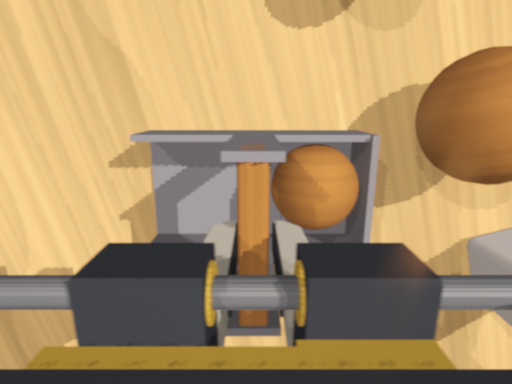

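The fingers closed late, so the lift began before they had gripped and the hold is too high on the slab. I'll open a little, go back down and regrip.

Emit:
carry_out --motion '[0,0,0,0,0,0,-0.3,0,0,0,0,0,0,-0.3,0,0,0,0,0,0,-0.3,0,0.01,0,0,0,0,-0.3,0,0.012,0,0,0,0,-0.3]'

```text
t: 6.35
tool_pos: [0.4979, 0.3616, 0.122]
orientation: [-1.065, 1.393, -1.396]
force: [-0.3, 0.0, -0.8]
opening: 0.0329
```

Run:
```python
from h import *
im=imaging.read_camera("wrist"); cv2.imwrite("pics/w5.png",im)
plan([([.494,.36,.117],Rt(-.255),1)])
```

```text
t 6.4 at [0.4967 0.3608 0.1191] yaw_z [ 0.967 -0.255  0.005] y [ 0.006  0.004 -1.   ] F [-1.5 -0.3 -1.7] open 0.0322
->  [0.494 0.36  0.117] rows 1 dist 0.003 turn [-0.3 -0.2 -0.3]
   [np.float64(0.001), np.float64(0.002), np.float64(-0.002)] [np.float64(-0.3), np.float64(-0.2), np.float64(-0.3)]
```

View pics/w5.png

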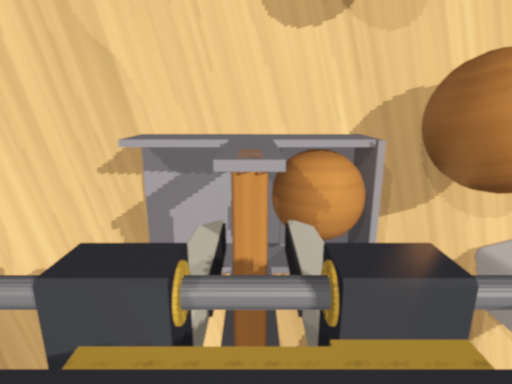

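Emit:
carry_out --motion '[0,0.003,-0.003,-0.3,0,-0.3,-1,0,0,0,0,0,0,-1,0,0,0,0,0,0,-1,0,0,0,0,0,0,-1,0,0,0,0,0,0,-1]' --squeeze 40

```text
t: 6.9
tool_pos: [0.4928, 0.3607, 0.1133]
orientation: [-1.08, 1.398, -1.398]
force: [0.1, -0.2, -1.7]
opening: 0.0157
```

Emit:
carry_out --motion '[0,0,0,0,0,0,-1,0,0,0,0,0,0,-1,0,0,0,0,0,0,-1,0,0,0,0,0,0,-1,0,-0.005,0,0,0,0,-1]'

```text
t: 7.4
tool_pos: [0.4918, 0.3602, 0.1172]
orientation: [-1.083, 1.399, -1.398]
force: [-0.1, 0.3, -4.8]
opening: 0.0159
```

Emit:
carry_out --motion '[0,-0.01,0,0,0,0,-1,0,-0.015,0,0,0,0,-1,0,-0.02,0,0,0,0,-1,0,-0.015,0,0,0,0,-1,0,-0.01,0,0,0,0,-1]'

```text
t: 7.9
tool_pos: [0.4905, 0.36, 0.1911]
orientation: [-1.088, 1.401, -1.398]
force: [0.7, -0.2, -4.6]
opening: 0.016
```

Run:
```python
from h import *
im=imaging.read_camera("wrist"); cv2.imwrite("pics/w6.png",im)
plan([([.494,.36,.37],Rt(-.255),1)])
```

```text
t 7.95 at [0.4914 0.3605 0.1933] yaw_z [ 0.967 -0.255 -0.006] y [-0.007 -0.004 -1.   ] F [ 0.7  0.1 -1.8] open 0.0161
->  [0.494 0.36  0.37 ] rows 1 dist 0.177 turn [ 0.3 -0.2  0.3]
   [np.float64(0.001), np.float64(-0.177), np.float64(0.002)] [np.float64(0.3), np.float64(-0.2), np.float64(0.3)]
```

View pics/w6.png

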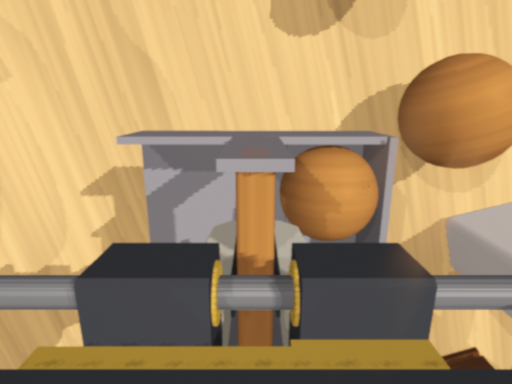

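The caddy is held level, the ball is against the back, and the load is about 4.6 N as expected. Lifting clear.

Emit:
carry_out --motion '[0,-0.02,0,0,0,0,-1,0,-0.03,0,0,0,0,-1,0,-0.035,0,0,0,0,-1,0,-0.035,0,0.3,-0.2,0.3,-1,0,-0.03,0,0,0,0,-1]'

```text
t: 8.45
tool_pos: [0.4897, 0.3595, 0.3418]
orientation: [-1.091, 1.399, -1.395]
force: [-0.4, -0.3, -4.1]
opening: 0.0159
```

Run:
```python
from h import *
plan([([.48,.25,.365],Rt(-.18),5),([.62,-.02,.36],Rt(.1),12)])
```

```text
t 8.45 at [0.4897 0.3595 0.3418] yaw_z [ 0.968 -0.252 -0.009] y [-0.011 -0.006 -1.   ] F [-0.4 -0.3 -4.1] open 0.0159
->  [0.48  0.25  0.365] rows 5 dist 0.112 turn [ 0.5 -4.3  0.5]
   [np.float64(0.022), np.float64(-0.004), np.float64(0.004)] [np.float64(0.1), np.float64(-0.9), np.float64(0.1)]
   [np.float64(0.022), np.float64(-0.005), np.float64(0.003)] [np.float64(0.1), np.float64(-0.9), np.float64(0.1)]
   [np.float64(0.022), np.float64(-0.005), np.float64(0.003)] [np.float64(0.1), np.float64(-0.9), np.float64(0.1)]
   [np.float64(0.022), np.float64(-0.005), np.float64(0.003)] [np.float64(0.1), np.float64(-0.9), np.float64(0.1)]
   [np.float64(0.022), np.float64(-0.005), np.float64(0.002)] [np.float64(0.1), np.float64(-0.9), np.float64(0.1)]
->  [ 0.62 -0.02  0.36] rows 12 dist 0.304 turn [  0. -16.   0.]
   [np.float64(0.02), np.float64(0.0), np.float64(0.016)] [np.float64(0.0), np.float64(-1.3), np.float64(0.0)]
   [np.float64(0.02), np.float64(0.0), np.float64(0.015)] [np.float64(0.0), np.float64(-1.3), np.float64(0.0)]
   [np.float64(0.021), np.float64(0.0), np.float64(0.015
[... 361 characters left out ...]
loat64(-1.3), np.float64(0.0)]
   [np.float64(0.022), np.float64(0.0), np.float64(0.013)] [np.float64(0.0), np.float64(-1.3), np.float64(0.0)]
   [np.float64(0.022), np.float64(0.0), np.float64(0.012)] [np.float64(0.0), np.float64(-1.3), np.float64(0.0)]
   [np.float64(0.023), np.float64(0.0), np.float64(0.012)] [np.float64(0.0), np.float64(-1.3), np.float64(0.0)]
   [np.float64(0.023), np.float64(0.0), np.float64(0.011)] [np.float64(0.0), np.float64(-1.3), np.float64(0.0)]
   [np.float64(0.023), np.float64(0.0), np.float64(0.01)] [np.float64(0.0), np.float64(-1.3), np.float64(0.0)]
   [np.float64(0.023), np.float64(0.0), np.float64(0.01)] [np.float64(0.0), np.float64(-1.3), np.float64(0.0)]
```

Emit:
carry_out --motion '[0.01,-0.007,0.002,0.1,-0.9,0.1,-1,0.02,-0.007,0.003,0.1,-0.9,0.1,-1,0.024,-0.006,0.004,0.1,-0.9,0.1,-1,0.024,-0.004,0.006,0.1,-0.9,0.1,-1,0.024,-0.004,0.008,0.1,-0.9,0.1,-1]'

```text
t: 8.95
tool_pos: [0.4901, 0.253, 0.3706]
orientation: [-1.123, 1.329, -1.328]
force: [-0.3, 0.5, -4.7]
opening: 0.0156
```

Emit:
carry_out --motion '[0.022,0,0.014,0,-1.3,0,-1,0.022,0,0.014,0,-1.3,0,-1,0.022,0,0.014,0,-1.3,0,-1,0.022,0,0.014,0,-1.3,0,-1,0.022,0,0.013,0,-1.3,0,-1]'

```text
t: 9.45
tool_pos: [0.5439, 0.1272, 0.3633]
orientation: [-1.192, 1.244, -1.239]
force: [0.5, 0.3, -3.3]
opening: 0.016
```

Run:
```python
from h import *
plan([([.63,-.02,.36],Rt(.1),7)])
```

```text
t 9.45 at [0.5439 0.1272 0.3633] yaw_z [ 0.999 -0.043 -0.005] y [-0.005 -0.    -1.   ] F [ 0.5  0.3 -3.3] open 0.016
->  [ 0.63 -0.02  0.36] rows 7 dist 0.171 turn [ 0.3 -8.2  0. ]
   [np.float64(0.02), np.float64(0.0), np.float64(0.013)] [np.float64(0.0), np.float64(-1.2), np.float64(0.0)]
   [np.float64(0.021), np.float64(0.0), np.float64(0.013)] [np.float64(0.0), np.float64(-1.2), np.float64(0.0)]
   [np.float64(0.021), np.float64(0.0), np.float64(0.012)] [np.float64(0.0), np.float64(-1.2), np.float64(0.0)]
   [np.float64(0.021), np.float64(0.0), np.float64(0.012)] [np.float64(0.0), np.float64(-1.2), np.float64(0.0)]
   [np.float64(0.021), np.float64(0.0), np.float64(0.011)] [np.float64(0.0), np.float64(-1.2), np.float64(0.0)]
   [np.float64(0.022), np.float64(0.0), np.float64(0.011)] [np.float64(0.0), np.float64(-1.2), np.float64(0.0)]
   [np.float64(0.022), np.float64(0.0), np.float64(0.011)] [np.float64(0.0), np.float64(-1.2), np.float64(0.0)]
```

Emit:
carry_out --motion '[0.021,0,0.014,0,-1.2,0,-1,0.021,0,0.014,0,-1.2,0,-1,0.022,0,0.014,0,-1.2,0,-1,0.022,0,0.014,0,-1.2,0,-1,0.02,0,0.013,0,-1.2,0,-1]'

```text
t: 9.95
tool_pos: [0.6115, 0.0124, 0.3534]
orientation: [-1.253, 1.17, -1.152]
force: [-0.2, -0.3, -4.2]
opening: 0.0158
```

Emit:
carry_out --motion '[0.016,0,0.012,0,-1.2,0,-1,0.01,0,0.008,0,-0.5,0,-1,0.005,0,0.004,0,0,0,-1,0,0,0,0,0,0,-1,0,0,0,0,0,0,-1]'

```text
t: 10.45
tool_pos: [0.6369, -0.0221, 0.3454]
orientation: [-1.272, 1.156, -1.126]
force: [-0.2, 0.1, -5.0]
opening: 0.0158
```

Run:
```python
from h import *
im=imaging.read_camera("scene"); cv2.imwrite("pics/s7.png",im)
plan([([.648,-.018,.275],Rt(.1),4),([.648,-.018,.275],Rt(.1,40),8)])
```

```text
t 10.5 at [ 0.6369 -0.0219  0.3454] yaw_z [ 0.995  0.097 -0.025] y [-0.025 -0.002 -1.   ] F [-0.1  0.5 -3.7] open 0.0159
->  [ 0.648 -0.018  0.275] rows 4 dist 0.071 turn [ 1.5 -0.2 -0. ]
   [np.float64(-0.001), np.float64(0.018), np.float64(0.003)] [np.float64(0.4), np.float64(-0.0), np.float64(-0.0)]
   [np.float64(-0.001), np.float64(0.018), np.float64(0.003)] [np.float64(0.4), np.float64(-0.0), np.float64(-0.0)]
   [np.float64(-0.001), np.float64(0.018), np.float64(0.003)] [np.float64(0.4), np.float64(-0.0), np.float64(-0.0)]
   [np.float64(-0.001), np.float64(0.018), np.float64(0.003)] [np.float64(0.4), np.float64(-0.0), np.float64(-0.0)]
->  [ 0.648 -0.018  0.275] rows 8 dist 0.0 turn [40.  0.  0.]
   [np.float64(0.0), np.float64(0.0), np.float64(0.0)] [np.float64(5.0), np.float64(0.0), np.float64(0.0)]
   [np.float64(0.0), np.float64(0.0), np.float64(0.0)] [np.float64(5.0), np.float64(0.0), np.float64(0.0)]
   [np.float64(0.0), np.float64(0.0), np.float64(0.0)] [np.float64(5.0), np.float64(0.0), np.float64(0.0)]
   [np.float64(0.0), np.float64(0.0), np.float64(0.0)] [np.float64(5.0), np.float64(0.0), np.float64(0.0)]
   [np.float64(0.0), np.float64(0.0), np.float64(0.0)] [np.float64(5.0), np.float64(0.0), np.float64(0.0)]
   [np.float64(0.0), np.float64(0.0), np.float64(0.0)] [np.float64(5.0), np.float64(0.0), np.float64(0.0)]
   [np.float64(0.0), np.float64(0.0), np.float64(0.0)] [np.float64(5.0), np.float64(0.0), np.float64(0.0)]
   [np.float64(0.0), np.float64(0.0), np.float64(0.0)] [np.float64(5.0), np.float64(0.0), np.float64(0.0)]
```

View pics/s7.png

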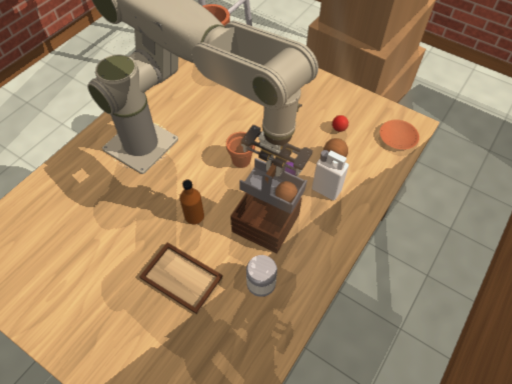

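The scene picture shows the caddy level over the crate (around 275,190), ball at (287,190) in the back, bystanders in place. Lower, then tip.

Emit:
carry_out --motion '[-0.001,0.012,0.003,0.4,0,0,-1,-0.001,0.02,0.003,0.4,0,0,-1,-0.001,0.02,0.003,0.4,0,0,-1,0,0.012,0.002,0.3,0,0,-1,0,0,0,0,0,0,-1]'

```text
t: 11.0
tool_pos: [0.6465, -0.0138, 0.2785]
orientation: [-1.25, 1.131, -1.136]
force: [-0.4, -0.4, -5.2]
opening: 0.0158
```

Run:
```python
from h import *
plan([([.65,-.018,.273],Rt(.1,25),1)])
```

```text
t 11.0 at [ 0.6465 -0.0138  0.2785] yaw_z [0.995 0.101 0.005] y [ 0.005  0.002 -1.   ] F [-0.4 -0.4 -5.2] open 0.0158
->  [ 0.65  -0.018  0.273] rows 1 dist 0.008 turn [24.7  0.  -0.1]
   [np.float64(0.005), np.float64(0.005), np.float64(0.003)] [np.float64(24.7), np.float64(0.0), np.float64(-0.1)]
```

Emit:
carry_out --motion '[0.001,0.001,0.001,3,0,0,-1,0.001,0.001,0,5,0,0,-1,0.001,0.001,0,6,0,0,-1,0.001,0.001,0,6,0,0,-1,0,0,0,4,0,0,-1]'

```text
t: 11.5
tool_pos: [0.6495, -0.016, 0.2769]
orientation: [-0.913, 0.823, -1.296]
force: [-1.0, -0.0, -4.5]
opening: 0.0158
```

Run:
```python
from h import *
plan([([.65,-.018,.273],Rt(.1,40),3)])
im=imaging.read_camera("scene"); cv2.imwrite("pics/s8.png",im[120:260,200:360].repeat(4,0).repeat(4,1))
```

```text
t 11.5 at [ 0.6495 -0.016   0.2769] yaw_z [0.9   0.093 0.425] y [ 0.423  0.044 -0.905] F [-1.  -0.  -4.5] open 0.0158
->  [ 0.65  -0.018  0.273] rows 3 dist 0.004 turn [14.9  0.2 -0.1]
   [np.float64(0.001), np.float64(0.001), np.float64(-0.0)] [np.float64(5.0), np.float64(0.1), np.float64(-0.0)]
   [np.float64(0.001), np.float64(0.001), np.float64(-0.001)] [np.float64(5.0), np.float64(0.1), np.float64(-0.0)]
   [np.float64(0.001), np.float64(0.001), np.float64(-0.001)] [np.float64(5.0), np.float64(0.1), np.float64(-0.0)]
```

View pics/s8.png

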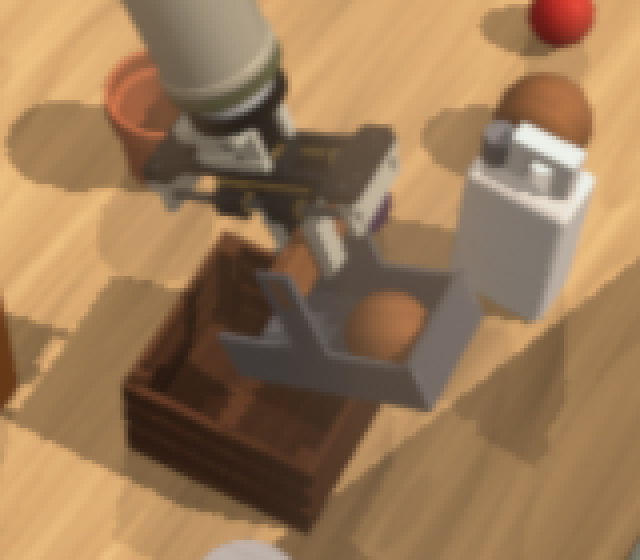

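At 25° the ball is still behind the rib, the front end is inside the crate outline, and the gripper is clear. Continue to 40°.

Emit:
carry_out --motion '[0.001,0.001,0,5,0,0,-1,0,0.001,0,5,0,0,-1,0,0.001,0,4,0,0,-1,0,0,0,1,0,0,-1,0,0,0,0,0,0,-1]'

```text
t: 12.05
tool_pos: [0.6489, -0.0157, 0.276]
orientation: [-0.701, 0.631, -1.366]
force: [-0.5, 0.1, -3.4]
opening: 0.016
```

Run:
```python
from h import *
plan([([.65,-.018,.273],Rt(.1,40),1)])
im=imaging.read_camera("scene"); cv2.imwrite("pics/s9.png",im[120:260,200:360].repeat(4,0).repeat(4,1))
```

```text
t 12.05 at [ 0.6489 -0.0157  0.276 ] yaw_z [0.757 0.081 0.648] y [ 0.645  0.068 -0.761] F [-0.5  0.1 -3.4] open 0.016
->  [ 0.65  -0.018  0.273] rows 1 dist 0.004 turn [-0.4  0.3 -0.2]
   [np.float64(0.002), np.float64(0.003), np.float64(-0.001)] [np.float64(-0.4), np.float64(0.3), np.float64(-0.2)]
```

View pics/s9.png

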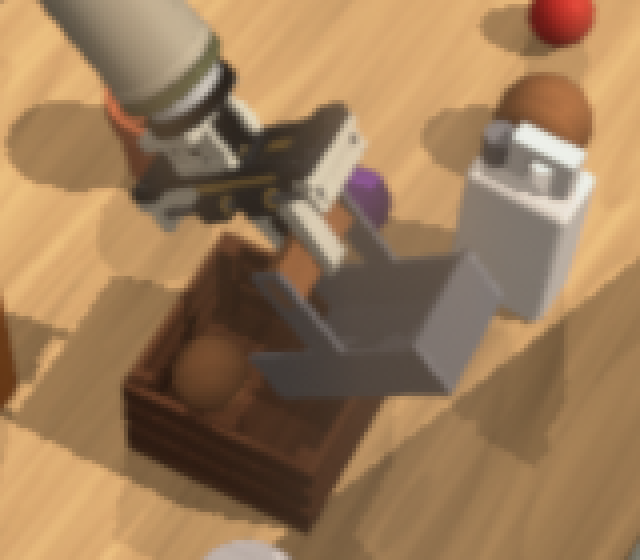

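The ball is out and in the crate (crop 212,372). Hold at 40° for over a second.

Emit:
carry_out --motion '[0,0,0,0,0,0,-1,0,0,0,0,0,0,-1,0,0,0,0,0,0,-1,0,0,0,0,0,0,-1,0,0,0,0,0,0,-1]'

```text
t: 12.6
tool_pos: [0.6516, -0.0155, 0.28]
orientation: [-0.703, 0.629, -1.365]
force: [-0.4, -0.4, -3.0]
opening: 0.0157
```

Emit:
carry_out --motion '[0,0,0,0,0,0,-1,0,0,0,0,0,0,-1,0,0,0,0,0,0,-1,0,0,0,0,0,0,-1,0,0,0,0,0,0,-1]'

```text
t: 13.1
tool_pos: [0.6514, -0.0155, 0.2796]
orientation: [-0.704, 0.63, -1.364]
force: [-0.1, -0.3, -2.7]
opening: 0.0161
```

Emit:
carry_out --motion '[0,0,0,0,0,0,-1,0,0,0,0,0,0,-1,0,-0.005,0,0,0,0,-1,0,-0.01,0,-3,0,0,-1,0,-0.01,0,-5,0,0,-1]'

```text
t: 13.6
tool_pos: [0.6325, -0.0171, 0.2954]
orientation: [-0.82, 0.738, -1.327]
force: [0.4, -0.1, -3.1]
opening: 0.0157
```

Run:
```python
from h import *
plan([([.62,-.04,.36],Rt(.08,0),8),([.502,-.354,.35],Rt(.034),12)])
```

```text
t 13.6 at [ 0.6325 -0.0171  0.2954] yaw_z [0.845 0.09  0.528] y [ 0.525  0.057 -0.849] F [ 0.4 -0.1 -3.1] open 0.0157
->  [ 0.62 -0.04  0.36] rows 8 dist 0.07 turn [-31.9   1.5  -0.5]
   [np.float64(0.003), np.float64(-0.008), np.float64(0.003)] [np.float64(-4.0), np.float64(0.2), np.float64(-0.1)]
   [np.float64(0.003), np.float64(-0.008), np.float64(0.002)] [np.float64(-4.0), np.float64(0.2), np.float64(-0.1)]
   [np.float64(0.003), np.float64(-0.008), np.float64(0.002)] [np.float64(-4.0), np.float64(0.2), np.float64(-0.1)]
   [np.float64(0.003), np.float64(-0.008), np.float64(0.001)] [np.float64(-4.0), np.float64(0.2), np.float64(-0.1)]
   [np.float64(0.003), np.float64(-0.008), np.float64(0.0)] [np.float64(-4.0), np.float64(0.2), np.float64(-0.1)]
   [np.float64(0.003), np.float64(-0.008), np.float64(-0.0)] [np.float64(-4.0), np.float64(0.2), np.float64(-0.1)]
   [np.float64(0.003), np.float64(-0.008), np.float64(-0.001)] [np.float64(-4.0), np.float64(0.2), np.float64(-0.1)]
   [np.float64(0.003), np.float64(-0.008), np.float64(-0.001)] [np.float64(-4.0), np.float64(0.2), np.floa
[... 743 characters left out ...]
np.float64(0.0)]
   [np.float64(0.026), np.float64(0.001), np.float64(-0.011)] [np.float64(0.0), np.float64(0.2), np.float64(0.0)]
   [np.float64(0.026), np.float64(0.001), np.float64(-0.011)] [np.float64(0.0), np.float64(0.2), np.float64(0.0)]
   [np.float64(0.026), np.float64(0.001), np.float64(-0.011)] [np.float64(0.0), np.float64(0.2), np.float64(0.0)]
   [np.float64(0.026), np.float64(0.001), np.float64(-0.011)] [np.float64(0.0), np.float64(0.2), np.float64(0.0)]
   [np.float64(0.026), np.float64(0.001), np.float64(-0.011)] [np.float64(0.0), np.float64(0.2), np.float64(0.0)]
   [np.float64(0.026), np.float64(0.001), np.float64(-0.011)] [np.float64(0.0), np.float64(0.2), np.float64(0.0)]
```

Emit:
carry_out --motion '[0.001,-0.012,0.003,-5,0.2,0,-1,0.001,-0.014,0.003,-6,0.2,0,-1,0.002,-0.014,0.002,-6,0.2,0,-1,0.002,-0.014,0.001,-6,0.2,0,-1,0.002,-0.012,0,-5,0.2,0,-1]'

```text
t: 14.1
tool_pos: [0.6165, -0.0275, 0.3677]
orientation: [-1.205, 1.11, -1.166]
force: [0.3, 0.3, -3.3]
opening: 0.0158
```

Run:
```python
from h import *
plan([([.60,-.1,.36],Rt(.08,0),4),([.502,-.354,.35],Rt(.034),10)])
```

```text
t 14.1 at [ 0.6165 -0.0275  0.3677] yaw_z [0.995 0.086 0.054] y [ 0.053  0.008 -0.999] F [ 0.3  0.3 -3.3] open 0.0158
->  [ 0.6  -0.1   0.36] rows 4 dist 0.075 turn [-3.1  0.4 -0.2]
   [np.float64(0.018), np.float64(0.002), np.float64(-0.006)] [np.float64(-0.8), np.float64(0.1), np.float64(-0.1)]
   [np.float64(0.018), np.float64(0.002), np.float64(-0.006)] [np.float64(-0.8), np.float64(0.1), np.float64(-0.1)]
   [np.float64(0.018), np.float64(0.002), np.float64(-0.006)] [np.float64(-0.8), np.float64(0.1), np.float64(-0.1)]
   [np.float64(0.018), np.float64(0.002), np.float64(-0.006)] [np.float64(-0.8), np.float64(0.1), np.float64(-0.1)]
->  [ 0.502 -0.354  0.35 ] rows 10 dist 0.272 turn [0.  2.6 0. ]
   [np.float64(0.025), np.float64(0.001), np.float64(-0.012)] [np.float64(0.0), np.float64(0.3), np.float64(0.0)]
   [np.float64(0.025), np.float64(0.001), np.float64(-0.012)] [np.float64(0.0), np.float64(0.3), np.float64(0.0)]
   [np.float64(0.025), np.float64(0.001), np.float64(-0.012)] [np.float64(0.0), np.float64(0.3), np.float64(0.0)]
   [np.float64(0.025), np.float64(0.001), np.float64(-0.011)] [np.float64(0.0), np.float64(0.3), np.float64(0.0)]
   [np.float64(0.025), np.float64(0.001), np.float64(-0.011)] [np.float64(0.0), np.float64(0.3), np.float64(0.0)]
   [np.float64(0.025), np.float64(0.001), np.float64(-0.011)] [np.float64(0.0), np.float64(0.3), np.float64(0.0)]
   [np.float64(0.025), np.float64(0.001), np.float64(-0.011)] [np.float64(0.0), np.float64(0.3), np.float64(0.0)]
   [np.float64(0.025), np.float64(0.001), np.float64(-0.011)] [np.float64(0.0), np.float64(0.3), np.float64(0.0)]
   [np.float64(0.025), np.float64(0.001), np.float64(-0.011)] [np.float64(0.0), np.float64(0.3), np.float64(0.0)]
   [np.float64(0.025), np.float64(0.001), np.float64(-0.011)] [np.float64(0.0), np.float64(0.3), np.float64(0.0)]
```

Emit:
carry_out --motion '[0.015,0.002,-0.005,-1,0.1,0,-1,0.025,0.002,-0.008,-1,0.1,0,-1,0.028,0.002,-0.01,-1,0.2,0,-1,0.028,0,-0.012,0,0.2,0,-1,0.028,0,-0.012,0,0.3,0,-1]'

```text
t: 14.6
tool_pos: [0.5825, -0.1579, 0.3601]
orientation: [-1.237, 1.149, -1.152]
force: [-0.2, -0.2, -2.6]
opening: 0.0158
```

Emit:
carry_out --motion '[0.028,0,-0.012,0,0.3,0,-1,0.028,0,-0.012,0,0.3,0,-1,0.028,0,-0.012,0,0.3,0,-1,0.028,0,-0.012,0,0.3,0,-1,0.026,0,-0.011,0,0.3,0,-1]'

```text
t: 15.1
tool_pos: [0.5273, -0.3091, 0.3569]
orientation: [-1.22, 1.163, -1.18]
force: [-0.3, 0.6, -2.8]
opening: 0.016
```

Run:
```python
from h import *
plan([([.502,-.354,.34],Rt(.034),4)])
```

```text
t 15.1 at [ 0.5273 -0.3091  0.3569] yaw_z [0.999 0.048 0.015] y [ 0.015  0.001 -1.   ] F [-0.3  0.6 -2.8] open 0.016
->  [ 0.502 -0.354  0.34 ] rows 4 dist 0.054 turn [-0.9  0.8 -0. ]
   [np.float64(0.011), np.float64(0.004), np.float64(-0.007)] [np.float64(-0.2), np.float64(0.2), np.float64(-0.0)]
   [np.float64(0.011), np.float64(0.004), np.float64(-0.007)] [np.float64(-0.2), np.float64(0.2), np.float64(-0.0)]
   [np.float64(0.011), np.float64(0.004), np.float64(-0.007)] [np.float64(-0.2), np.float64(0.2), np.float64(-0.0)]
   [np.float64(0.011), np.float64(0.004), np.float64(-0.007)] [np.float64(-0.2), np.float64(0.2), np.float64(-0.0)]
```

Emit:
carry_out --motion '[0.016,0.02,-0.011,-0.3,0.2,0,-1,0.012,0.03,-0.007,-0.3,0.2,0,-1,0.008,0.035,-0.004,-0.2,0.2,0,-1,0.004,0.035,-0.002,0,0.1,0,-1,0,0.025,0,0,0,0,-1]'

```text
t: 15.6
tool_pos: [0.5018, -0.3627, 0.212]
orientation: [-1.219, 1.171, -1.208]
force: [0.3, 0.4, -3.4]
opening: 0.0158
```

Run:
```python
from h import *
plan([([.502,-.354,.17],Rt(.034),3)])
```

```text
t 15.6 at [ 0.5018 -0.3627  0.212 ] yaw_z [1.    0.026 0.017] y [ 0.017 -0.013 -1.   ] F [ 0.3  0.4 -3.4] open 0.0158
->  [ 0.502 -0.354  0.17 ] rows 3 dist 0.043 turn [-1.  -0.5  0.8]
   [np.float64(-0.003), np.float64(0.014), np.float64(-0.0)] [np.float64(-0.3), np.float64(-0.2), np.float64(0.3)]
   [np.float64(-0.003), np.float64(0.014), np.float64(-0.0)] [np.float64(-0.3), np.float64(-0.2), np.float64(0.3)]
   [np.float64(-0.003), np.float64(0.014), np.float64(0.0)] [np.float64(-0.3), np.float64(-0.2), np.float64(0.3)]
```

Emit:
carry_out --motion '[-0.003,0.014,0,-0.5,-0.2,0.4,-1,-0.003,0.014,0,-0.5,-0.2,0.4,-1,-0.002,0.012,0,0,-0.1,0,-1,0,0,0,0,0,0,-1,0,0,0,0,0,0,-1]'

```text
t: 16.1
tool_pos: [0.499, -0.3543, 0.1665]
orientation: [-1.225, 1.187, -1.181]
force: [-0.3, -0.1, -2.8]
opening: 0.016
```

Run:
```python
from h import *
plan([([.502,-.354,.126],Rt(.034),3)])
im=imaging.read_camera("scene"); cv2.imwrite("pics/s10.png",cv2.resize(im[190:340,110:300],None,fx=4,fy=4,interpolation=cv2.INTER_CUBIC))
im=imaging.read_camera("wrist"); cv2.imwrite("pics/w10.png",im)
im=imaging.read_camera("top"); cv2.imwrite("pics/t10.png",cv2.resize(im[150:270,300:420],None,fx=5,fy=5,interpolation=cv2.INTER_CUBIC))
```

```text
t 16.1 at [ 0.499  -0.3543  0.1665] yaw_z [ 0.999  0.034 -0.002] y [-0.003  0.003 -1.   ] F [-0.3 -0.1 -2.8] open 0.016
->  [ 0.502 -0.354  0.126] rows 3 dist 0.041 turn [ 0.1  0.  -0.1]
   [np.float64(-0.0), np.float64(0.013), np.float64(0.001)] [np.float64(0.0), np.float64(0.0), np.float64(-0.0)]
   [np.float64(-0.0), np.float64(0.013), np.float64(0.001)] [np.float64(0.0), np.float64(0.0), np.float64(-0.0)]
   [np.float64(-0.0), np.float64(0.013), np.float64(0.001)] [np.float64(0.0), np.float64(0.0), np.float64(-0.0)]
```

View pics/s10.png

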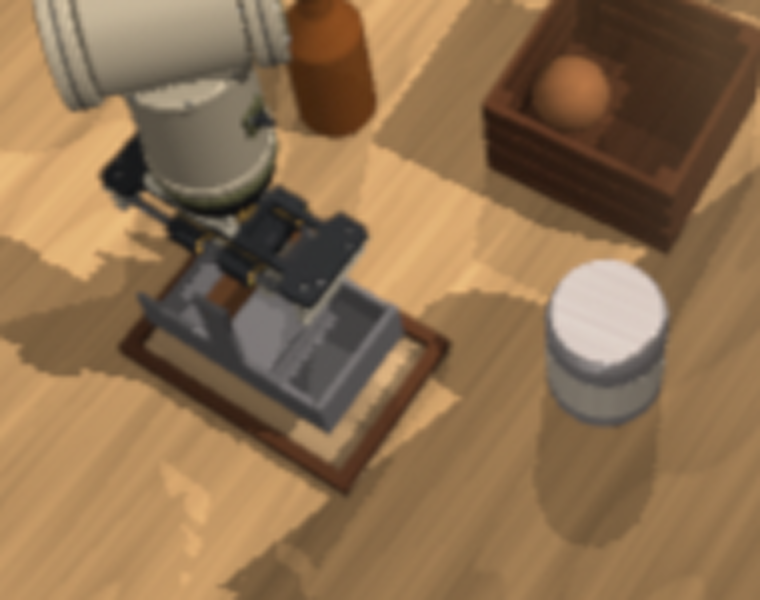

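View pics/w10.png

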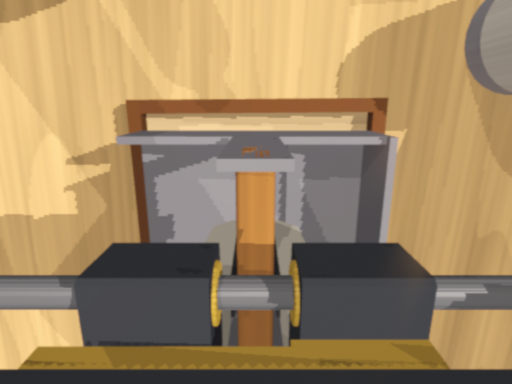

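View pics/t10.png

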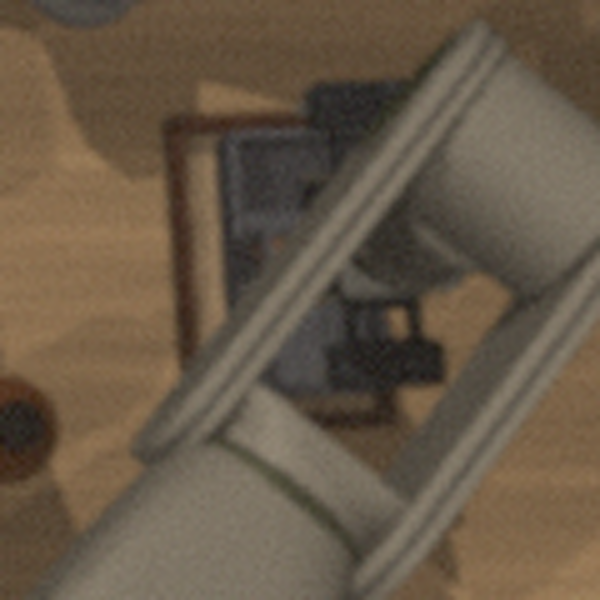

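Run:
```python
from h import *
m=imaging.camera_model("wrist")
for p in ((127,101),(387,99),(147,113),(370,111)): print(p,np.round(at("wrist",p,.023,m),4))
C=R.from_euler('z',.034)
for n,l in (("o",[(-.114,.074),(.114,.074)]),("i",[(-.102,.062),(.102,.062)])):
    print(n,[np.round(C.apply([a,b,0])+[.502,-.354,0],4)[:2] for a,b in l])
print(proj("wrist",C.apply(np.array([[.09,.05,.055],[-.09,.05,.05]]))+[.499,-.3543,.052],m).round())
# top view: left rim outer corner, caddy +y wall
c=lambda p:np.array([(p[0]+.5)/5-.5+300,(p[1]+.5)/5-.5+150])
print("top tray corner",at("top",c((165,120)),.023).round(4),"caddy back-left",at("top",c((218,135)),.107).round(4), "exp",(C.apply([.09,.05,0])+[.499,-.3543,0]).round(4))
plan([([.502,-.354,.126],Rt(.034),3)])
```

```text
(127, 101) [ 0.3849 -0.2834  0.023 ]
(387, 99) [ 0.6094 -0.2741  0.023 ]
(147, 113) [ 0.4017 -0.2929  0.023 ]
(370, 111) [ 0.596  -0.2846  0.023 ]
o [array([ 0.3856, -0.2839]), array([ 0.6134, -0.2762])]
i [array([ 0.398 , -0.2955]), array([ 0.6018, -0.2886])]
[[398. 140.]
 [117. 139.]]
top tray corner [ 0.6086 -0.2727  0.023 ] caddy back-left [ 0.5846 -0.2934  0.107 ] exp [ 0.5872 -0.3013  0.    ]
t 16.25 at [ 0.4992 -0.3545  0.1669] yaw_z [ 0.999  0.034 -0.002] y [-0.002  0.002 -1.   ] F [-0.   0.1 -2.8] open 0.0157
->  [ 0.502 -0.354  0.126] rows 3 dist 0.041 turn [ 0.1  0.  -0.1]
   [np.float64(-0.0), np.float64(0.014), np.float64(0.001)] [np.float64(0.0), np.float64(0.0), np.float64(-0.0)]
   [np.float64(-0.0), np.float64(0.014), np.float64(0.001)] [np.float64(0.0), np.float64(0.0), np.float64(-0.0)]
   [np.float64(-0.0), np.float64(0.014), np.float64(0.001)] [np.float64(0.0), np.float64(0.0), np.float64(-0.0)]
```

The wrist view puts the tray centre at (0.500, -0.352), which agrees with the fit, so the caddy is centred. Lowering.

Emit:
carry_out --motion '[-0.001,0.013,0,0,0,0,-1,0,0.013,0,0,0,0,-1,0,0.008,0,0,0,0,-1,0,0.003,0,0,0,0,-1,0,0,0,0,0,0,-1]'

```text
t: 16.75
tool_pos: [0.4998, -0.3537, 0.1278]
orientation: [-1.225, 1.184, -1.183]
force: [0.7, -0.4, -3.1]
opening: 0.0154
```

Run:
```python
from h import *
plan([([.500,-.353,.123],Rt(.034),1)])
```

```text
t 16.75 at [ 0.4998 -0.3537  0.1278] yaw_z [ 0.999  0.034 -0.   ] y [-0.     0.001 -1.   ] F [ 0.7 -0.4 -3.1] open 0.0154
->  [ 0.5   -0.353  0.123] rows 1 dist 0.005 turn [ 0.  0. -0.]
   [np.float64(-0.001), np.float64(0.005), np.float64(0.0)] [np.float64(0.0), np.float64(0.0), np.float64(-0.0)]
```

Emit:
carry_out --motion '[0,0.002,0,0,0,0,-1,0,0.002,0,0,0,0,-1,0,0.001,0,0,0,0,-1,0,0,0,0,0,0,-1,0,0,0,0,0,0,-1]'

```text
t: 17.25
tool_pos: [0.5001, -0.3541, 0.1231]
orientation: [-1.225, 1.184, -1.184]
force: [-0.0, -0.5, -1.9]
opening: 0.0154
```

Emit:
carry_out --motion '[0,0.002,0,0,0,0,-1,0,0,0,0,0,0,-1,0,0,0,0,0,0,-1,0,0,0,0,0,0,-1,0,0,0,0,0,0,-1]'

```text
t: 17.75
tool_pos: [0.5005, -0.3544, 0.1217]
orientation: [-1.225, 1.182, -1.185]
force: [-0.4, 1.7, -3.1]
opening: 0.0159
```

Run:
```python
from h import *
for i in range(3):
    imaging.camera_model("scene"); im=imaging.read_camera("scene"); s=robot.read_state(); print(s["tool_pos"].round(4),s["force"].round(2),s["wrist_torque"].round(2))
cv2.imwrite("pics/s11.png",cv2.resize(im[190:340,110:300],None,fx=4,fy=4,interpolation=cv2.INTER_CUBIC))
```

```text
[ 0.5005 -0.3544  0.1217] [-0.01  0.18 -2.86] [-0.11 -0.05 -0.06]
[ 0.5004 -0.3544  0.1216] [-0.19 -1.33 -3.49] [-0.02 -0.04  0.  ]
[ 0.5005 -0.3544  0.1217] [-0.48 -0.32 -3.25] [ 0.02 -0.1   0.02]
```

View pics/s11.png

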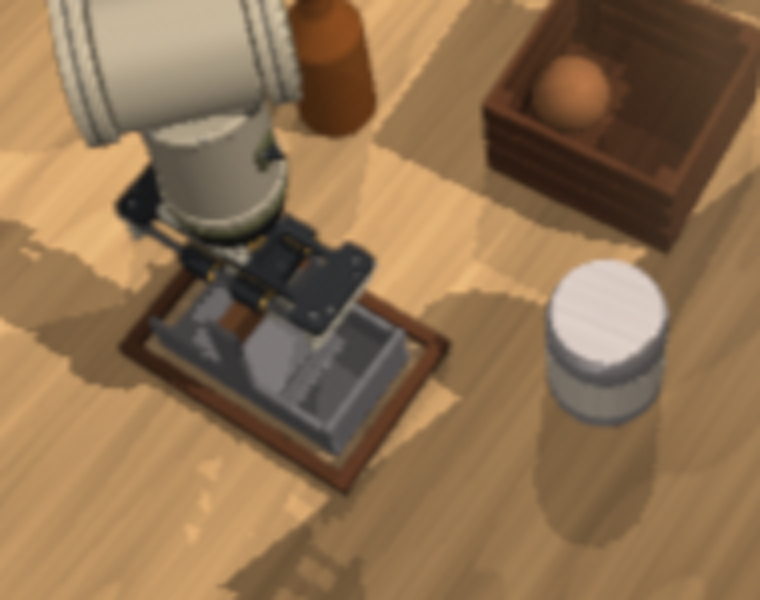

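Inside the rim but still bearing its full weight; creep down.

Emit:
carry_out --motion '[0,0.002,0,0,0,0,-1,0,0,0,0,0,0,-1,0,0.002,0,0,0,0,-1,0,0,0,0,0,0,-1,0,0,0,0,0,0,-1]'

```text
t: 18.4
tool_pos: [0.5018, -0.3551, 0.1216]
orientation: [-1.225, 1.179, -1.188]
force: [0.6, 1.1, -1.5]
opening: 0.0157
```

Emit:
carry_out --motion '[-0.001,0.003,-0.001,0,0,0,-1,0,0.002,0,0,0,0,-1,0,0,0,0,0,0,-1,0,0,0,0,0,0,-1,0,0,0,0,0,0,-1]'

```text
t: 18.9
tool_pos: [0.5025, -0.3555, 0.1218]
orientation: [-1.225, 1.174, -1.192]
force: [0.1, 0.8, 2.2]
opening: 0.0158
```

Run:
```python
from h import *
for i in range(3):
    im=imaging.read_camera("wrist"); s=robot.read_state(); print(s["tool_pos"].round(4),s["force"].round(2),s["wrist_torque"].round(2))
cv2.imwrite("pics/w12.png",im)
plan([([.5,-.353,.12],Rt(.034),1)])
```

```text
[ 0.5024 -0.3555  0.1217] [0.08 0.27 2.54] [ 0.19  0.34 -0.04]
[ 0.5024 -0.3554  0.1217] [-0.34  0.34  2.51] [ 0.26  0.4  -0.01]
[ 0.5024 -0.3554  0.1218] [-0.66  0.58  0.61] [ 0.24  0.34 -0.01]
t 19.05 at [ 0.5024 -0.3554  0.1218] yaw_z [0.999 0.035 0.008] y [ 0.008 -0.007 -1.   ] F [-0.7  0.6  0.6] open 0.0159
->  [ 0.5   -0.353  0.12 ] rows 1 dist 0.004 turn [-0.4  0.1  0.4]
   [np.float64(-0.003), np.float64(0.002), np.float64(-0.002)] [np.float64(-0.4), np.float64(0.1), np.float64(0.4)]
```

View pics/w12.png

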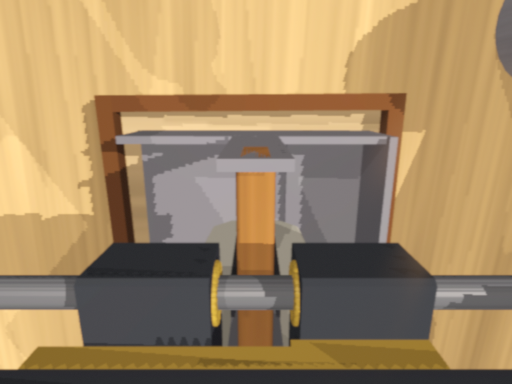

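Contact with the tray floor (net up-force 2.5 N; TCP 0.1217 minus grip height of about 0.1135 gives 0.008). Releasing.

Emit:
carry_out --motion '[0,0,0,0,0,0,0,0,0,0,0,0,0,0,0,0,0,0,0,0,0,0,0,0,0,0,0,0,0,0,0,0,0,0,0]'

```text
t: 19.55
tool_pos: [0.5026, -0.3556, 0.121]
orientation: [-1.225, 1.174, -1.193]
force: [0.7, 0.7, 0.2]
opening: 0.046
```

Emit:
carry_out --motion '[0,0,0,0,0,0,0,0,0,0,0,0,0,0,0,-0.01,0,0,0,0,0,0,-0.02,0,0,0,0,0,0,-0.03,0,0,0,0,0]'

```text
t: 20.05
tool_pos: [0.4995, -0.353, 0.178]
orientation: [-1.225, 1.182, -1.184]
force: [0.5, -0.1, -0.0]
opening: 0.0467
```

Emit:
carry_out --motion '[0,-0.03,0,0,0,0,0,0,-0.03,0,0,0,0,0,0,-0.03,0,0,0,0,0,0,-0.03,0,0,0,0,0,0,-0.02,0,0,0,0,0]'

```text
t: 20.55
tool_pos: [0.499, -0.3525, 0.3294]
orientation: [-1.225, 1.179, -1.188]
force: [0.0, -0.6, 0.6]
opening: 0.0465
```

Run:
```python
from h import *
imaging.read_camera("wrist");m=imaging.camera_model("wrist");im=imaging.read_camera("wrist"); cv2.imwrite("pics/w13.png",im)
im=imaging.read_camera("scene"); cv2.imwrite("pics/s13.png",im)
for p in ((0,0),):pass
s=robot.read_state(); print(s["t"],s["tool_pos"].round(4),s["force"].round(2))
```

```text
20.7 [ 0.4993 -0.3528  0.3284] [-0.31 -0.03 -0.2 ]
```

View pics/w13.png

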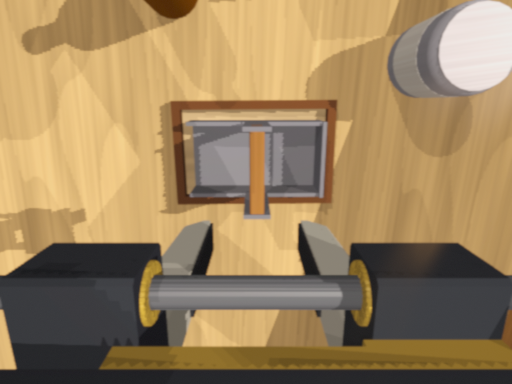

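View pics/s13.png

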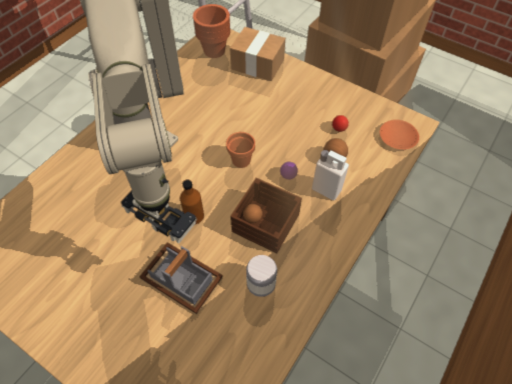

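The caddy is in the tray, the ball is in the crate at (254,213), and the bystanders look unmoved. I'll check the fit inside the rim closely.

Run:
```python
from h import *
m=imaging.camera_model("wrist");im=imaging.read_camera("wrist")
import pickle; pickle.dump(m,open("wm2.pkl","wb"))
cv2.imwrite("pics/w14.png",cv2.resize(im[90:225,160:350],None,fx=4,fy=4,interpolation=cv2.INTER_CUBIC))
a=cv2.imread("pics/scene0.png"); b=imaging.read_camera("scene")
cv2.imwrite("pics/s14.png",cv2.resize(b[235:315,130:230],None,fx=6,fy=6,interpolation=cv2.INTER_CUBIC))
for t in ("jerrycan","pot","tin","flask"):
    o=models.outline_of("scene",t)[0]; print(t,np.round(o["pixel"]),o["pixels"].sum())
d=cv2.absdiff(cv2.GaussianBlur(a,(5,5),0),cv2.GaussianBlur(b,(5,5),0)).max(2); print({n:int(d[y-12:y+12,x-12:x+12].max()) for n,(x,y) in dict(jer=(330,172),pot=(240,148),tin=(262,274),flask=(193,207)).items()})
```

```text
jerrycan [329. 174.] 1244
pot [240. 148.] 788
tin [262. 275.] 1117
flask [187. 202.] 614
{'jer': 5, 'pot': 3, 'tin': 1, 'flask': 108}
```

View pics/w14.png

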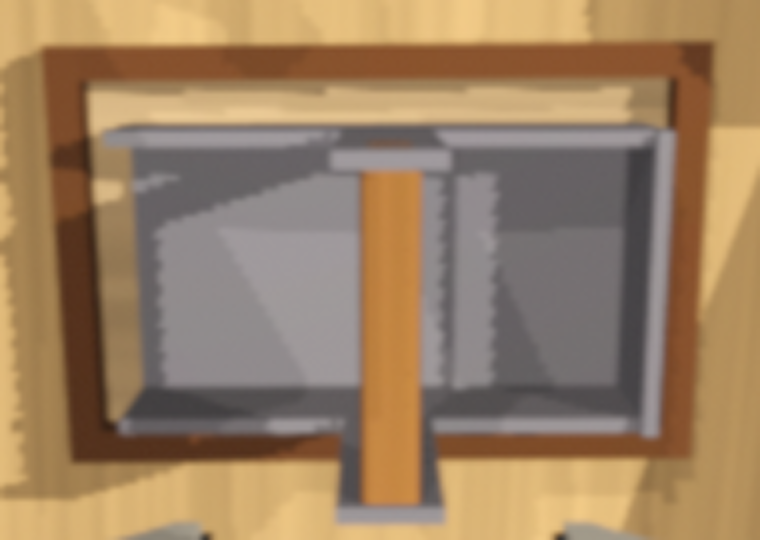

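View pics/s14.png

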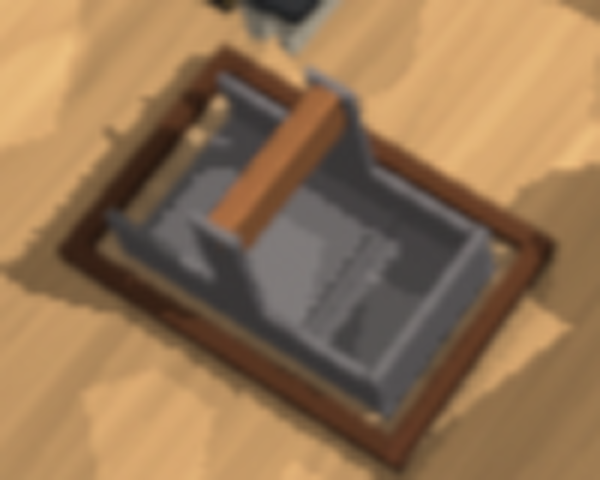

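Run:
```python
from h import *
import pickle,h; m=pickle.load(open("wm2.pkl","rb")); o_=imaging.camera_model
h.imaging=type("I",(),{"camera_model":staticmethod(lambda n:m if n=="wrist" else o_(n))})
c=lambda p:np.array([(p[0]+.5)/4-.5+160,(p[1]+.5)/4-.5+90])
s=lambda p:np.array([(p[0]+.5)/6-.5+130,(p[1]+.5)/6-.5+235])
z=.008
pts=[("wrist",c(p),l) for p,l in (((675,130),(.09,.05,.055)),((657,436),(.09,-.05,.055)),((105,130),(-.09,.05,.05)),((120,432),(-.09,-.05,.05)),((391,150),(0,.05,.136)),((389,521),(0,-.05,.136)))]
pts+=[("scene",s(p),l) for p,l in (((490,230),(.09,.05,.055)),((377,385),(.09,-.05,.055)),((110,213),(-.09,-.05,.05)),((222,75),(-.09,.05,.05)))]
pts=[(a,b,(l[0],l[1],l[2]+z)) for a,b,l in pts]
for sub in (pts[:6],pts[6:]): print("caddy",*[np.round(v,3).tolist() for v in h.fit(sub,[.5,-.35,0])])
t=[("wrist",c(p),l) for p,l in (((42,47),(-.114,.074,.023)),((713,43),(.114,.074,.023)),((692,457),(.114,-.074,.023)),((73,462),(-.114,-.074,.023)))]
print("tray wrist",*[np.round(v,3).tolist() for v in h.fit(t,[.5,-.35,0])])
t=[("scene",s(p),l) for p,l in (((225,45),(-.114,.074,.023)),((553,243),(.114,.074,.023)),((397,472),(.114,-.074,.023)),((60,250),(-.114,-.074,.023)))]
print("tray scene",*[np.round(v,3).tolist() for v in h.fit(t,[.5,-.35,0])])
```

```text
caddy [0.502, -0.353, 0.034] [[0.36, 0.004], [0.391, 0.352], [-0.698, -0.298], [-0.364, 0.351], [-0.036, -0.615], [0.224, 0.441]]
caddy [0.505, -0.355, 0.036] [[0.056, 0.106], [0.103, -0.091], [-0.532, 0.362], [0.336, -0.427]]
tray wrist [0.5, -0.351, 0.043] [[-0.628, -0.357], [1.097, -0.705], [0.388, 0.738], [-0.715, 0.841]]
tray scene [0.504, -0.354, 0.037] [[0.205, 0.008], [0.663, 0.11], [-0.201, -0.408], [-0.633, 0.253]]
```

Run:
```python
from h import *
s=robot.read_state(); print(s["t"],s["dq"].round(3))
print(robot.close_job())
```

```text
21.0 [-0.    -0.003 -0.007 -0.001  0.001  0.001]
the job is handed in; nothing more can be done
None
```

The job is handed in at about 21 s of the 64 s allowed. I carried the caddy by its handle to the crate and tipped it to about 40° open end down. The ball rolled into the crate, and I held the tilt a little over a second. I then levelled the caddy, stood it in the parking tray, let go and backed the gripper off to 0.33 m height.

**Checks that passed**
- **Caddy:** the wrist and scene pictures each put it within 2 mm and 0.01 rad of the tray's centre and direction. It stands on the tray floor inside the rim, and its four top corners fit a level caddy to within 1 pixel.
- **Ball:** the pictures taken after tipping show it lying in the crate, and nothing suggests it was touched or fell on the bench.
- **Jerrycan, flower pot and tin:** unchanged against the first scene picture.

**Caveats**
- **Bottle:** my before-and-after comparison flagged it, because the gripper now hides part of it in the scene view. It looks to be standing where it was, and the arm stayed well clear of it.
- **First grip:** I started lifting before the fingers had closed, so they took hold too high on the handle. I opened slightly, went back down and gripped again before carrying it.
- **Wrist camera and first fit:** before the grasp, the wrist camera put the caddy about 6 mm in y from the first fit. I used the wrist value.

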